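Bring the sack-truck wheel's valve to the top and lock it

TASK

The shop's sack-truck wheel sits in the repair stand on the counter, its tyre valve down out of sight: turn the wheel on its axle until the valve stands straight above the axle, for pumping. Let the wheel come to rest there, then press down the stand's locking stud, turn it a full quarter turn clockwise while pressed, and let it spring into its catch; and leave the other things on the counter where they are.

Things in the scene. Friction and masses are not known exactly. Their poses are not given: they have to be found in the camera images.
- stand: Steel wheel stand, fixed. Origin on the counter under the wheel's middle; x lies in the wheel's plane, pointing away from the robot, y (left) along the axle, z up. Base plate 12 mm thick, x -120 to 120, y -80 to 220 mm. Cheek plates at |y| 56 to 64 mm hide the wheel's lower half: x -100 to 100 mm up to z 115, x -30 to 30 mm up to z 150. Uprights (x 58 to 82 mm, |y| 56 to 64) rise to z 340.
- bridge (a point): Middle of the flat bridge's underside, over the wheel: plate 50 mm deep (stand x -30 to 20 mm), 150 mm wide, z 342 to 350 mm; its side brackets (|y| 56 to 64 mm) span x -30 to 70, z 322 to 342 mm. No room for an upright gripper beneath: reach the tyre from the robot's side, under the bridge, tool tilted about 30 to 45 degrees, pointing forward and down. Axes as the stand's.
- axle (a point): Centre of the wheel, on its axle, 125 mm above the counter; axes as the stand's. The wheel: grey disc with four bolt heads, black rubber tyre, 200 mm across, 40 mm wide with flat sides (y -20 to 20 mm), about 0.9 kg. The tyre's outer 30 mm can be pinched across its width, or pushed; between pulls open fingers can go back astride it.
- wheel (a joint): Turn of the wheel in rad, no stops, either way: 0 (or 2 pi) = valve straight above the axle, growing as the wheel's top moves away from the robot (+x of the stand). Starts 1.9 to 4.4, the valve in the lower half. Friction about 0.12 N m: it stays where it is left and hardly coasts.
- valve (a point): Tip of the tyre valve: a black stem 10 mm thick that sticks out of the wheel's left (+y) face to y = 42 mm, 50 mm from the axle. Its z axis points from the axle outward (straight up when the valve is at the top), its y axis along the axle.
- stud (a joint): Turn of the locking stud in rad, clockwise from above: starts 0 to 0.1 (unlocked), 1.57 = locked; stops at both ends. Standing up, a hidden post blocks it from 0.27 to 1.3: press it down at least 6 mm, turn the whole quarter turn while down, then let it spring up behind the post. Turning takes about 0.1 N m; it pushes a sprung brake pad onto the tyre's left side.
- plunger (a joint): How far the stud is pressed down, in m: 0 = up (start, and when caught), 0.009 = stop. Spring: 5 N at the top, 8 N at the bottom.
- wing (a point): Middle of the stud's upright steel wing, to be pinched from above, at stand x -60, y 165 mm, 103 mm above the counter while not pressed. Wing 64 mm long along its own x axis, 14 mm thick (y), 30 mm tall, on a round head 60 mm across, top 88 mm above the counter, on a block 75 x 75 x 64 mm. At stud = 0 the wing lies along the stand's x axis.
- tub: Bystander: closed white food tub, 92 mm across, 48 mm tall, standing on the stand's base plate behind the stud block; origin under its centre
- can: Bystander: plain drinks can, 66 mm across, 115 mm tall, standing right of the stand; origin under its centre
- sauce: Bystander: amber sauce bottle, 64 mm across, 170 mm tall, left of the stand; origin under its centre
- wrench: Bystander: steel wrench, 170 mm long, lying on the counter right of the stand; origin under it
- driver: Bystander: screwdriver, 190 mm long, lying on the counter left of the stand; origin under it
- pump: Bystander: hand tyre pump, 240 mm long, 48 mm high, lying on the counter behind the stand; origin under its barrel

How it is judged:
By the outcome, as a careful person would: the job done as asked, in the order asked, and still so for the second after the job is handed in, with the robot touching nothing.
It also fails if it takes over 72 s, if anything falls off the work surface, if the arm or the gripper's body presses on something with over 40 N, if the wrist force passes 120 N, or if a joint passes its speed limit or range.

ROBOT

A 6-joint arm with a two-finger parallel gripper is mounted at the origin on the work surface. World frame = base frame: x ahead of the robot, y to its left, z up, the work surface at z = 0. Lengths are in m, angles in rad, forces in N, time in s.
With the tool pointing down it reaches from about 0.375 to 0.825 m from the base axis. Payload 5.5 kg.
Tool frame: the origin (TCP) lies between the finger pads; the fingertips stand env.tip_extent ahead of it and the grasp point (between the pads) lies 3 mm ahead of it (env.tip_extent is the distance from the TCP to the fingertips, in m); x points along the fingers, y is the direction in which the jaws open and shut, and the axes are right-handed (so a half turn about x gives the same grasp; the last joint's range is limited). The gripper opens to 85 mm and grips with 20 to 120 N. Pads are 22 mm wide; open, the fingers measure 114 mm over their backs; the gripper's body (76 mm by 85 mm) begins 54 mm behind the grasp point. The pads swing forward as they close: fully open they stand 13 mm farther back than shut.
Start: joints at [-1.263, 0.314, -0.047, 1.21, 0, 1.571], TCP at [0.182, -0.572, 0.253] pointing down, gripper open.
Joint ranges: [-2.67, 2.67], [-0.69, 1.73], [-1.03, 1.25], [-2.08, 2.16], [-1.42, 1.45], [-3.14, 3.14]. Speed limits (rad/s): [2.39, 2.39, 3.01, 3.14, 3.14, 3.14].

INTERFACE

Orientations are given as a unit quaternion [w, x, y, z].
In Python, from rig import env gives the robot as it stands. The module is installed in compiled form; this text tells all that it offers.
- The arm moves only by the tool jog_arm, never from a script. Its arguments are lists of equal length, an entry for each row: "translation": the shift along the tool's x, y, z in m, a list of three; "dr": the turn, a rotation vector about the tool's x, y, z in rad, a list of three; "jaw": the closure, from 0 (fully open) to 1 (shut). A call has exactly 10 rows; each row is the pose to reach, as a shift and turn from the pose commanded when the call began, along the tool's axes at that moment; what a row does not reach only later rows make up. A row lasts 1/10 s, in which the tool goes at most 50 mm and 8.59 degrees, less where a joint would pass 70% of its speed; a pose out of reach is approached as far as the arm can. A call with a gripper value outside its range is refused whole. The fingers move at their own pace and stop on an object; the grip force is fixed at half the most. Time passes only in rows, so rows that repeat a pose let the fingers close, or fill a call up. It gives the time, the measured TCP pose, the force and the opening at its end, in the units of the state.
- env.observe(): the state, without advancing time (a new reading comes with each control period).
- env.capture(name): name is "side" or "top" or "wrist"; returns a dict with "img" (420x560x3 uint8, blue, green, red), "fx", "fy", "cx", "cy" (pixels), "extrinsics" (4x4, takes a point from camera to world coordinates); the wrist camera has in their place "hand_eye" (4x4, takes a point from camera to tool coordinates, whose origin is the TCP and whose axes are the tool frame's). Camera axes: x right, y up, looking along -z (the intrinsics and any distortion apply to the point x, -y, -z); pixel columns grow to the right and rows downward; lengths in m; the calibration is good to about 2 mm. A picture is of the moment at which its call begins: read the wrist's pose just before it. There is no depth.
- env.finish_job(): hands the job in, once; it reports no verdict.
Trained networks look in a picture, given as the dict that the camera call returned (one of the last four; its "shot" number tells which), for a name from the list of things; names that differ only in an ending like _2 or _b are one class to them, and where a whole thing is asked for, a point or a joint stands for the part that bears it (a point fixed in the world has none). Each returns a list of dicts, best first, with "score" (0 to 1); they miss things now and then, are a little off and sometimes report something else, mostly with a low value. They report only what shows in the picture. A call takes as long as a camera call.
- env.boxes_of(picture, thing): "box" ([left, top, right, bottom] in pixels, round what is visible of it).
- env.trace(picture, thing): "pixels" (420x560 bool, what is visible of it) and "box" ([left, top, right, bottom] in pixels, round what is visible of it).
The state is a dict: "clock": time; "q": joint angles; "qvel": joint speeds; "tau": joint torques, N m; "eef_pos": TCP position; "tcp_rot": TCP orientation; "contact_force": force on the tool from outside, world axes, zero at the start; "torque": the same for the moment, N m; "finger_gap": finger opening in m.
Only numpy, scipy, OpenCV 4.12 (cv2) and the standard library are available. Lean on these libraries where they do the work, as an engineer would, in place of code of your own. Each camera call takes 0.05 s, during which the arm holds its last target.

## Working session

There is one attempt and no reset: what is moved stays moved. The work goes in short steps, Python scripts to look and compute and a tool call to move; the robot and the scene stay as the last step left them, time stands still between calls to the robot, and variables do not carry over. Pictures are saved under pics/ and viewed, and the job is handed in when it is done.

Besides the shell and the picture viewer there is one more tool, called after "Request:" as name(argument=value, ...), one argument or row to a line, values as JSON. jog_arm: Moves the arm, as the interface text tells. Its arguments: {"type":"object","properties":{"translation":{"type":"array","items":{"type":"array","items":{"type":"number"}}},"dr":{"type":"array","items":{"type":"array","items":{"type":"number"}}},"jaw":{"type":"array","items":{"type":"number"}}},"required":["translation","dr","jaw"]}

```bash
mkdir -p pics
python3 - <<'E'
from rig import env
import cv2,numpy as np
s=env.observe();print(s, env.tip_extent)
for n in ["side","top","wrist"]:
    c=env.capture(n);cv2.imwrite(f"pics/{n}0.png",c["img"])
    print(n,c["fx"],c["fy"],c["cx"],c["cy"],[k for k in c]);print(np.round(c.get("extrinsics",c.get("hand_eye")),4))
E
```

```text
{'clock': 0.0, 'q': array([-1.26298091e+00,  3.14234034e-01, -4.80910709e-02,  1.21023562e+00,
        5.29160299e-07,  1.57078132e+00]), 'qvel': array([-0.00089142, -0.00040602, -0.00043708, -0.00029182,  0.00021047,
        0.00098423]), 'tau': array([ 3.16876376e-04, -5.39592147e+01,  3.39747477e+01,  1.93005614e-02,
        2.54058023e-04, -9.78586066e-07]), 'eef_pos': array([ 0.18161567, -0.57126084,  0.2524245 ]), 'tcp_rot': array([-0.10778878, -0.69865195, -0.10902171,  0.69884283]), 'contact_force': array([ 0.11940148,  0.74775572, -0.96383033]), 'torque': array([ 0.03819996, -0.00719183, -0.08626412]), 'finger_gap': 0.08545024779924563} 0.022
side 534.5531535194085 534.5531535194085 279.98647887047804 213.05369366644481 ['img', 'fx', 'fy', 'cx', 'cy', 'extrinsics', 'shot']
[[-0.9388  0.1861 -0.2898  0.2777]
 [-0.3443 -0.485   0.8039  1.0372]
 [ 0.009   0.8545  0.5194  0.8535]
 [ 0.      0.      0.      1.    ]]
top 415.889897275042 415.889897275042 281.16063106454834 209.64155842374575 ['img', 'fx', 'fy', 'cx', 'cy', 'extrinsics', 'shot']
[[ 0.0019  0.9885 -0.1513  0.4588]
 [-0.9995  0.0067  0.0318  0.024 ]
 [ 0.0325  0.1512  0.988   1.3215]
 [ 0.      0.      0.      1.    ]]
wrist 345.0684105999096 345.0684105999096 278.98035335106226 207.0902659067354 ['img', 'fx', 'fy', 'cx', 'cy', 'hand_eye', 'shot']
[[-1.800e-03  3.055e-01 -9.522e-01 -1.218e-01]
 [ 1.000e+00  5.000e-04 -1.800e-03 -1.300e-03]
 [-0.000e+00 -9.522e-01 -3.055e-01 -7.840e-02]
 [ 0.000e+00  0.000e+00  0.000e+00  1.000e+00]]
```

View pics/side0.png

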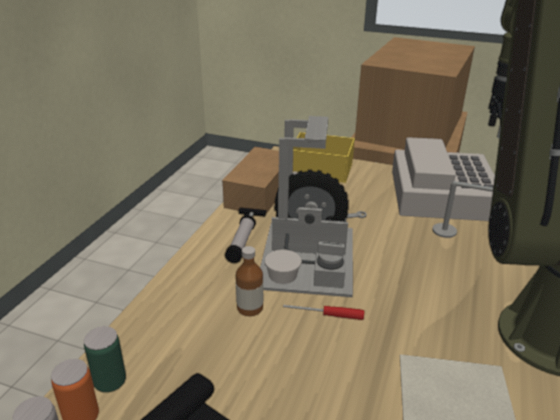

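View pics/top0.png

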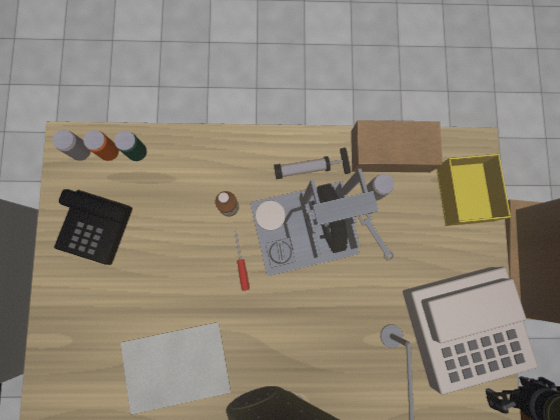

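View pics/wrist0.png

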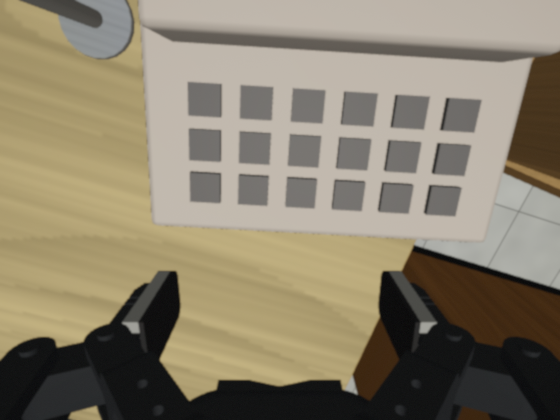

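Run:
```python
import cv2
a=cv2.imread("pics/top0.png")[150:290,210:410];cv2.imwrite("pics/topz.png",cv2.resize(a,None,fx=4,fy=4,interpolation=cv2.INTER_CUBIC))
a=cv2.imread("pics/side0.png")[110:330,220:390];cv2.imwrite("pics/sidez.png",cv2.resize(a,None,fx=2.7,fy=2.7,interpolation=cv2.INTER_CUBIC))
```

```text
(no output)
```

View pics/topz.png

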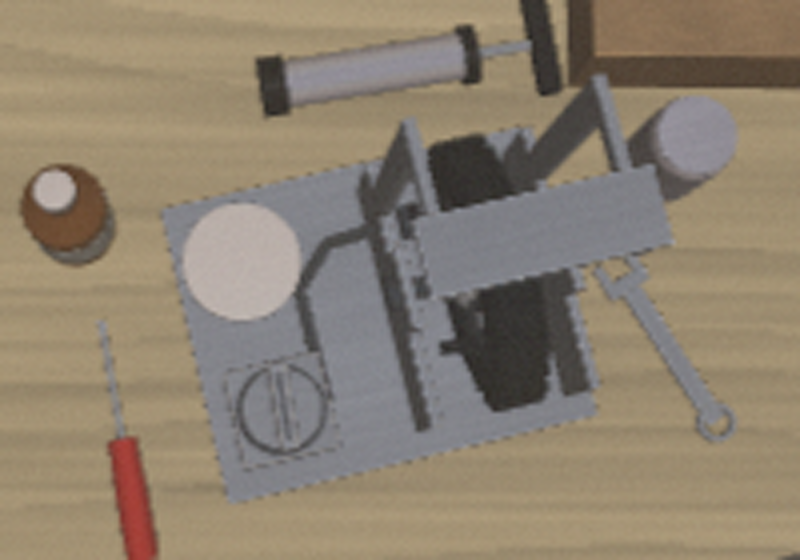

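View pics/sidez.png

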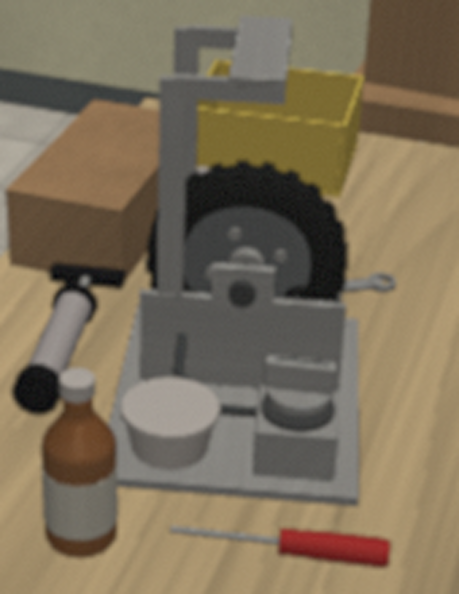

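```bash
cat > h.py <<'E'
import numpy as np,cv2
from scipy.optimize import least_squares
from scipy.spatial.transform import Rotation as R
def proj(c,P,T=None):
    P=np.atleast_2d(P);M=np.linalg.inv(c["extrinsics"] if T is None else T)
    p=P@M[:3,:3].T+M[:3,3]
    return np.c_[c["cx"]+c["fx"]*p[:,0]/-p[:,2],c["cy"]-c["fy"]*p[:,1]/-p[:,2]]
def ray(c,uv,T=None):
    E=c["extrinsics"] if T is None else T
    d=np.array([(uv[0]-c["cx"])/c["fx"],-(uv[1]-c["cy"])/c["fy"],-1.])
    return E[:3,3],E[:3,:3]@d
def atz(c,uv,z,T=None):
    o,d=ray(c,uv,T);return o+d*(z-o[2])/d[2]
def S2W(p,P):
    P=np.atleast_2d(P);c,s=np.cos(p[2]),np.sin(p[2])
    return np.c_[p[0]+c*P[:,0]-s*P[:,1],p[1]+s*P[:,0]+c*P[:,1],P[:,2]]
def qR(q): return R.from_quat([q[1],q[2],q[3],q[0]])
def wristT(s,c):
    T=np.eye(4);T[:3,:3]=qR(s["tcp_rot"]).as_matrix();T[:3,3]=s["eef_pos"]
    return T@c["hand_eye"]
E
python3 - <<'E'
from h import *
from rig import env
t=env.capture("top");s=env.capture("side")
zt=lambda u,v:(210+u/4-.375,150+v/4-.375)
zs=lambda u,v:(220+u/2.7-.3,110+v/2.7-.3)
m=1e-3
obs=[(t,zt(164,209),(120,220,12)),(t,zt(228,500),(-120,220,12)),(t,zt(597,412),(-120,-80,12)),
(t,zt(415,222),(20,75,350)),(t,zt(655,165),(20,-75,350)),(t,zt(672,242),(-30,-75,350)),(t,zt(430,298),(-30,75,350)),
(s,zs(357,498),(-120,220,10)),(s,zs(357,320),(-120,-80,12)),(s,zs(340,390),(-100,64,64)),(s,zs(343,307),(-100,64,115)),(s,zs(138,292),(100,64,115))]
def f(p): return np.concatenate([(proj(c,S2W(p,np.array(P)*m))-uv).ravel() for c,uv,P in obs])
r=least_squares(f,[.5,-.05,.2],loss='soft_l1');print(r.x);print(np.round(f(r.x).reshape(-1,2),1))
np.save("stand.npy",r.x)
p=r.x
print("axle",S2W(p,[0,0,.125]),"wing",S2W(p,[-.06,.165,.103]))
# valve stub tip in top: ray intersect plane y=42mm stand
o,d=ray(t,zt(444,346))
c_,s_=np.cos(p[2]),np.sin(p[2]);n=np.array([-s_,c_,0]);
k=(0.042-n@(o-np.array([p[0],p[1],0])))/(n@d);X=o+k*d-np.array([p[0],p[1],0]);print("valve stand", X@[c_,s_,0],X@n,X[2])
print(np.arctan2(X@[c_,s_,0],-np.sqrt(max(0,.05**2-(X@[c_,s_,0])**2)))%(2*np.pi))
for n_ in ["wing","tub","can","sauce","valve","stud"]:
  for c,nm in((t,"top"),(s,"side")):
    b=env.boxes_of(c,n_);print(n_,nm,[(np.round(x["box"]),round(x["score"],2)) for x in b[:2]])
E
```

```text
[ 0.62043035 -0.15921585  0.22986194]
[[ -1.   -1.1]
 [ -0.3   0.4]
 [  0.2   0.6]
 [ -1.   -1.6]
 [ -0.4  -1. ]
 [  0.7  -0.1]
 [  0.3  -0.2]
 [ -0.    0.5]
 [  0.8  -0.6]
 [  0.7 -14.3]
 [  1.    0.1]
 [  0.2   0.1]]
axle [[ 0.62043035 -0.15921585  0.125     ]] wing [[ 0.52441436 -0.01222629  0.103     ]]
valve stand -0.04675639914831226 0.04199999999999998 0.12501085404011292
4.350212763452095
wing top [(array([270., 239., 291., 263.]), 0.88)]
wing side [(array([316., 242., 345., 267.]), 0.82)]
tub top [(array([258., 202., 287., 228.]), 0.62)]
tub side [(array([264., 252., 301., 284.]), 0.63), (array([286., 306., 364., 323.]), 0.52)]
can top [(array([369., 176., 396., 199.]), 0.93)]
can side [(array([222., 208., 263., 264.]), 0.66), (array([263., 119., 353., 299.]), 0.37)]
sauce top [(array([216., 188., 240., 217.]), 0.87)]
sauce side [(array([236., 249., 262., 317.]), 0.86), (array([260., 117., 350., 299.]), 0.42)]
valve top [(array([316., 185., 349., 253.]), 0.95)]
valve side [(array([273., 168., 351., 223.]), 0.75)]
stud top [(array([272., 239., 292., 258.]), 0.59)]
stud side [(array([318., 242., 343., 267.]), 0.77)]
```

Run:
```python
from h import *
from rig import env
t=env.capture("top");s=env.capture("side");o=env.observe()
print("lamp base",atz(t,(391,336),0),atz(s,(445,232),0))
# pole top: triangulate
a,d=ray(t,(408,344));b,e=ray(s,(452,186))
A=np.c_[d,-e];k=np.linalg.lstsq(A,b-a,rcond=None)[0];print("pole top",a+k[0]*d,b+k[1]*e)
print("arm other",[atz(t,(410,400),z) for z in(.2,.3)])
print("phone/reg corner",atz(t,(405,290),0),atz(t,(430,390),0.05))
print(qR(o["tcp_rot"]).as_matrix().round(3))
p=np.load("stand.npy")
for nm,uv,z in(("can",(382,184),.115),("sauce",(223,197),.17),("wrench",(388,255),0)):
  X=atz(t,uv,z);print(nm,X,"stand",R.from_euler('z',-p[2]).apply(X-[p[0],p[1],0]))
psi=p[2]
def tgt(dl):
    x=np.array([np.cos(psi)*np.cos(dl),np.sin(psi)*np.cos(dl),-np.sin(dl)]);y=np.array([-np.sin(psi),np.cos(psi),0])
    return np.c_[x,y,np.cross(x,y)]
R0=qR(o["tcp_rot"]).as_matrix()
for sg in(1,-1):
  T=tgt(np.radians(50));T[:,1:]*=sg
  print(sg,R.from_matrix(R0.T@T).as_rotvec())
tw=S2W(p,[-.19,0,.25])[0];print(tw,R0.T@(tw-o["eef_pos"]))
```

```text
lamp base [ 0.26737307 -0.35995053  0.        ] [ 0.26746463 -0.356333    0.        ]
pole top [ 0.26766435 -0.3627891   0.14945601] [ 0.27346803 -0.36223836  0.14832798]
arm other [array([ 0.13688169, -0.34509305,  0.2       ]), array([ 0.16558261, -0.31218809,  0.3       ])]
phone/reg corner [ 0.40748057 -0.40989257  0.        ] [ 0.12112463 -0.45499723  0.05      ]
[[-0.     0.303 -0.953]
 [-0.    -0.953 -0.303]
 [-1.     0.     0.   ]]
can [ 0.7231737  -0.31629432  0.115     ] stand [ 0.06425174 -0.17635634  0.115     ]
sauce [0.66989968 0.15000585 0.17      ] stand [0.11862221 0.28981726 0.17      ]
wrench [ 0.5171583  -0.35990084  0.        ] stand [-0.14628046 -0.17187672  0.        ]
1 [-2.88304436 -0.0408362   1.04937475]
-1 [0.07474848 0.69779242 0.02715444]
[ 0.43542775 -0.20250604  0.25      ] [ 0.00330836 -0.27510048 -0.35362303]
```

Request:
jog_arm(
  translation=[
    [-0.04,0,0],
    [-0.06,-0.02,-0.02],
    [-0.07,-0.05,-0.05],
    [-0.07,-0.08,-0.09],
    [-0.07,-0.11,-0.13],
    [-0.07,-0.14,-0.17],
    [-0.07,-0.17,-0.21],
    [-0.07,-0.2,-0.25],
    [-0.07,-0.23,-0.28],
    [-0.07,-0.25,-0.31],
  ],
  dr=[
    [-0.14,0,0],
    [-0.28,0,0],
    [-0.42,0,0],
    [-0.56,0,0],
    [-0.7,0,0],
    [-0.84,0,0],
    [-0.98,0,0],
    [-1.12,0,0],
    [-1.26,0,0],
    [-1.4,0,0],
  ],
  jaw=[0.3,0.3,0.3,0.3,0.3,0.3,0.3,0.3,0.3,0.3],
)

```text
clock: 1.95
eef_pos: [0.4019, -0.2373, 0.3237]
tcp_rot: [0.535, 0.463, 0.535, -0.463]
contact_force: [1.1, -0.9, 0.6]
finger_gap: 0.0594
```

```bash
cat > st.py <<'E'
from h import *
from rig import env
p=np.load("stand.npy")
def show():
    o=env.observe();Rm=qR(o["tcp_rot"]).as_matrix()
    x=R.from_euler('z',-p[2]).apply(Rm.T)  # tool axes in stand frame rows
    P=R.from_euler('z',-p[2]).apply(o["eef_pos"]-[p[0],p[1],0])
    print("t",o["clock"],"q",o["q"].round(3),"pos",o["eef_pos"].round(4),"F",o["contact_force"].round(1),"M",o["torque"].round(2),"gap",round(o["finger_gap"],4))
    print("stand pos",P.round(4),"axes x",x[0].round(3),"y",x[1].round(3))
    with open("log.txt","a") as f: f.write(repr((list(o["q"]),list(o["eef_pos"]),Rm.tolist()))+"\n")
    return o,Rm,P
psi=p[2]
def tgt(dl,sg=1):
    x=np.array([np.cos(psi)*np.cos(dl),np.sin(psi)*np.cos(dl),-np.sin(dl)]);y=np.array([-np.sin(psi),np.cos(psi),0])
    T=np.c_[x,y,np.cross(x,y)];T[:,1:]*=sg;return T
def move(Rm,P,dl,Q):  # to stand pos Q (TCP), pitch dl: shift & rotvec in tool axes
    d=R.from_euler('z',psi).apply(np.array(Q)-P)
    return (Rm.T@d).round(4), R.from_matrix(Rm.T@tgt(np.radians(dl))).as_rotvec().round(3)
E
python3 - <<'E'
from st import *
o,Rm,P=show()
print(move(Rm,P,45,[-.19,0,.25]))
E
```

```text
t 1.95 q [-0.534  0.04  -0.218  1.312  0.     0.893] pos [ 0.4019 -0.2373  0.3237] F [ 1.1 -0.9  0.6] M [-0.04 -0.04  0.02] gap 0.0594
stand pos [-0.2306 -0.0263  0.3237] axes x [ 0. -0. -1.] y [ 0.996 -0.086  0.   ]
(array([ 0.0737,  0.0381, -0.0297]), array([-1.562, -0.593,  0.647]))
```

Request:
jog_arm(
  translation=[
    [0.007,0.004,-0.003],
    [0.014,0.008,-0.006],
    [0.021,0.012,-0.009],
    [0.028,0.016,-0.012],
    [0.035,0.02,-0.015],
    [0.042,0.024,-0.018],
    [0.049,0.028,-0.021],
    [0.056,0.032,-0.024],
    [0.063,0.036,-0.027],
    [0.07,0.038,-0.03],
  ],
  dr=[
    [-0.125,-0.047,0.052],
    [-0.25,-0.095,0.104],
    [-0.375,-0.142,0.155],
    [-0.5,-0.19,0.207],
    [-0.625,-0.237,0.259],
    [-0.75,-0.285,0.311],
    [-0.875,-0.332,0.362],
    [-1.0,-0.38,0.414],
    [-1.125,-0.427,0.466],
    [-1.25,-0.474,0.518],
  ],
  jaw=[0.3,0.3,0.3,0.3,0.3,0.3,0.3,0.3,0.3,0.3],
)

```text
clock: 2.95
eef_pos: [0.435, -0.2042, 0.2535]
tcp_rot: [0.895, 0.068, 0.441, -0.017]
contact_force: [-0.5, 0.0, -1.0]
finger_gap: 0.0599
```

Run:
```python
from st import *
o,Rm,P=show()
print(move(Rm,P,35,[-.16,0,.22]))
```

```text
t 2.95 q [-0.714 -0.3   -0.855  0.504  0.436 -0.47 ] pos [ 0.435  -0.2042  0.2535] F [-0.5  0.  -1. ] M [-0.04  0.66 -0.07] gap 0.0599
stand pos [-0.1908 -0.0015  0.2535] axes x [ 0.602 -0.111 -0.791] y [0.314 0.943 0.106]
(array([0.0449, 0.0076, 0.0019]), array([-0.3  , -0.289,  0.159]))
```

```bash
cat > kin.py <<'E'
from h import *
D=[eval(l) for l in open("log.txt")]
D.append(([-1.263,0.314234,-0.04809,1.210236,0,1.57078],[.18161567,-.57126,.2524],qR([-0.10778878,-0.69865195,-0.10902171,0.69884283]).as_matrix().tolist()))
Ry=lambda a:R.from_euler('y',a);Rz=lambda a:R.from_euler('z',a);Rx=lambda a:R.from_euler('x',a)
S6=0
def fk(v,q):
    h,l1x,l1z,l2x,l2z,l3,l4=v
    A=Rz(q[0]);X=np.array([0,0,h])
    A=A*Ry(q[1]);X=X+A.apply([l1x,0,l1z])
    A=A*Ry(-q[2]);X=X+A.apply([l2x,0,l2z])
    A=A*Ry(q[3]);X=X+A.apply([l3,0,0])
    A=A*Rz(q[4]);X=X+A.apply([l4,0,0])
    A=A*Rx(q[5]);return X,A.as_matrix()
v0=np.array([.15,.05,.35,.35,0,.08,.2])
def res(v):
    return np.concatenate([(fk(v,d[0])[0]-d[1])*100 for d in D]+[(v-v0)*.003])
sol=least_squares(res,v0);V=sol.x
def ik(pos,Rm,q0):
    f=lambda q:np.concatenate([(fk(V,q)[0]-pos)*10,(fk(V,q)[1]-Rm).ravel()])
    lo=[-2.67,-.69,-1.03,-2.08,-1.42,-3.14];hi=[2.67,1.73,1.25,2.16,1.45,3.14]
    s=least_squares(f,np.clip(q0,np.array(lo)+.01,np.array(hi)-.01),bounds=(lo,hi));return s.x,np.abs(s.fun).max()
E
python3 - <<'E'
from kin import *
print(V.round(4))
for d in D:
    X,A=fk(V,d[0]);print((X-d[1]).round(4),np.abs(A-np.array(d[2])).max().round(4))
from st import tgt,p
q0=D[-2][0]
for dl in(10,20,30,40,50,60):
  for ph in(-80,-65,-50,-35,-20,-5):
    a=np.radians(ph);Q=[.09*np.sin(a)-.003*np.cos(np.radians(dl)),0,.125+.09*np.cos(a)+.003*np.sin(np.radians(dl))]
    q,e=ik(S2W(p,Q)[0],tgt(np.radians(dl)),q0);print(dl,ph,q.round(2),round(e,4))
E
```

```text
[2.820e-01 2.000e-04 5.212e-01 4.403e-01 7.690e-02 1.321e-01 3.089e-01]
[-0.  0.  0.] 0.0
[ 0.  0. -0.] 0.0
[-0. -0. -0.] 0.0
10 -80 [-0.88  0.42 -1.03 -0.53  1.23 -0.84] 0.2172
10 -65 [-0.86  0.35 -1.03 -0.5   1.2  -0.79] 0.2075
10 -50 [-0.83  0.3  -1.03 -0.52  1.16 -0.72] 0.1949
10 -35 [-0.79  0.27 -1.03 -0.57  1.11 -0.63] 0.1795
10 -20 [-0.74  0.26 -1.03 -0.64  1.06 -0.54] 0.1623
10 -5 [-0.69  0.28 -1.03 -0.74  1.01 -0.46] 0.1448
20 -80 [-0.82  0.27 -1.03 -0.35  1.03 -0.81] 0.1506
20 -65 [-0.8   0.21 -1.03 -0.33  1.01 -0.76] 0.1345
20 -50 [-0.77  0.16 -1.03 -0.35  0.97 -0.69] 0.1158
20 -35 [-0.73  0.14 -1.03 -0.4   0.92 -0.61] 0.0962
20 -20 [-0.68  0.13 -1.03 -0.46  0.88 -0.54] 0.0774
20 -5 [-0.63  0.15 -1.03 -0.55  0.83 -0.47] 0.0599
30 -80 [-0.75  0.15 -1.03 -0.23  0.83 -0.74] 0.0743
30 -65 [-0.73  0.09 -1.03 -0.23  0.81 -0.7 ] 0.0563
30 -50 [-0.69  0.06 -1.03 -0.25  0.78 -0.64] 0.0372
30 -35 [-0.65  0.04 -1.03 -0.29  0.74 -0.57] 0.0187
30 -20 [-0.61  0.04 -1.03 -0.36  0.7  -0.51] 0.0021
30 -5 [-0.57  0.06 -1.   -0.37  0.67 -0.47] 0.0
40 -80 [-0.66  0.06 -1.03 -0.16  0.64 -0.67] 0.0014
40 -65 [-0.65  0.02 -1.   -0.1   0.63 -0.66] 0.0
40 -50 [-0.62 -0.01 -0.97 -0.05  0.61 -0.63] 0.0
40 -35 [-0.59 -0.01 -0.93 -0.03  0.59 -0.6 ] 0.0
40 -20 [-0.55 -0.01 -0.89 -0.02  0.57 -0.57] 0.0
40 -5 [-0.52  0.02 -0.86 -0.02  0.55 -0.54] 0.0
50 -80 [-0.59  0.03 -0.9   0.11  0.49 -0.68] 0.0
50 -65 [-0.57  0.   -0.87  0.17  0.48 -0.67] 0.0
50 -50 [-0.55 -0.01 -0.83  0.22  0.47 -0.65] 0.0
50 -35 [-0.52 -0.01 -0.78  0.25  0.46 -0.62] 0.0
50 -20 [-0.49  0.01 -0.74  0.26  0.44 -0.59] 0.0
50 -5 [-0.46  0.03 -0.71  0.26  0.42 -0.56] 0.0
60 -80 [-0.51  0.06 -0.76  0.35  0.34 -0.67] 0.0
60 -65 [-0.5   0.04 -0.72  0.4   0.34 -0.66] 0.0
60 -50 [-0.48  0.03 -0.68  0.45  0.33 -0.64] 0.0
60 -35 [-0.46  0.04 -0.63  0.48  0.32 -0.62] 0.0
60 -20 [-0.43  0.06 -0.59  0.5   0.31 -0.59] 0.0
60 -5 [-0.4   0.08 -0.54  0.51  0.3  -0.57] 0.0
```

```bash
cat >> st.py <<'E'
def G(ph,dl,r=.089,back=0.):
    a=np.radians(ph);d=np.radians(dl);b=.003+back
    return [r*np.sin(a)-b*np.cos(d),0,.125+r*np.cos(a)+b*np.sin(d)]
E
python3 - <<'E'
from st import *
o,Rm,P=show()
print(G(-70,43,back=.055),move(Rm,P,43,G(-70,43,back=.055)))
E
```

```text
t 2.95 q [-0.714 -0.3   -0.855  0.504  0.436 -0.47 ] pos [ 0.435  -0.2042  0.2535] F [-0.5  0.  -1. ] M [-0.04  0.66 -0.07] gap 0.0599
stand pos [-0.1908 -0.0015  0.2535] axes x [ 0.602 -0.111 -0.791] y [0.314 0.943 0.106]
[np.float64(-0.12605115794385774), 0, np.float64(0.19499569763960944)] (array([0.0851, 0.0156, 0.0118]), array([-0.309, -0.15 ,  0.137]))
```

Request:
jog_arm(
  translation=[
    [0.015,0.003,0.002],
    [0.03,0.006,0.004],
    [0.045,0.009,0.006],
    [0.06,0.012,0.008],
    [0.075,0.014,0.01],
    [0.085,0.0156,0.0118],
    [0.085,0.0156,0.0118],
    [0.085,0.0156,0.0118],
    [0.085,0.0156,0.0118],
    [0.085,0.0156,0.0118],
  ],
  dr=[
    [-0.1,-0.05,0.045],
    [-0.2,-0.1,0.09],
    [-0.309,-0.15,0.137],
    [-0.309,-0.15,0.137],
    [-0.309,-0.15,0.137],
    [-0.309,-0.15,0.137],
    [-0.309,-0.15,0.137],
    [-0.309,-0.15,0.137],
    [-0.309,-0.15,0.137],
    [-0.309,-0.15,0.137],
  ],
  jaw=[0.3,0.3,0.3,0.3,0.3,0.3,0.3,0.3,0.3,0.3],
)

```text
clock: 3.95
eef_pos: [0.4975, -0.1889, 0.1953]
tcp_rot: [0.924, -0.04, 0.366, 0.104]
contact_force: [1.0, 0.6, 0.9]
finger_gap: 0.06
```

Run:
```python
from st import *
o,Rm,P=show()
c=env.capture("wrist");cv2.imwrite("pics/w1.png",c["img"])
T=wristT(o,c)
im=c["img"].copy()
for Q in ([-.0436,.02,.2148],[-.0436,-.02,.2148],[-.1,.056,.115],[-.1,-.056,.115],[-.03,.075,.342],[-.03,-.075,.342]):
    u=proj(c,S2W(p,Q),T)[0];print(Q,u.round(1))
    if abs(u).max()<2000: cv2.circle(im,tuple(int(k) for k in u),4,(0,0,255),1)
cv2.imwrite("pics/w1.png",im)
s=env.capture("side");cv2.imwrite("pics/s1.png",s["img"])
print(move(Rm,P,43,G(-70,43)))
```

```text
t 3.95 q [-0.711 -0.096 -0.953  0.15   0.629 -0.746] pos [ 0.4975 -0.1889  0.1953] F [1.  0.6 0.9] M [-0.15  0.73 -0.01] gap 0.06
stand pos [-0.1264 -0.0009  0.1953] axes x [ 0.73  -0.003 -0.684] y [0.006 1.    0.003]
[-0.0436, 0.02, 0.2148] [312.9 357.4]
[-0.0436, -0.02, 0.2148] [245.8 357.5]
[-0.1, 0.056, 0.115] [376.5 163.5]
[-0.1, -0.056, 0.115] [180.8 164.3]
[-0.03, 0.075, 0.342] [438.6 651.5]
[-0.03, -0.075, 0.342] [122.  650.6]
(array([0.0555, 0.0011, 0.0002]), array([-0.007, -0.003,  0.003]))
```

View pics/w1.png

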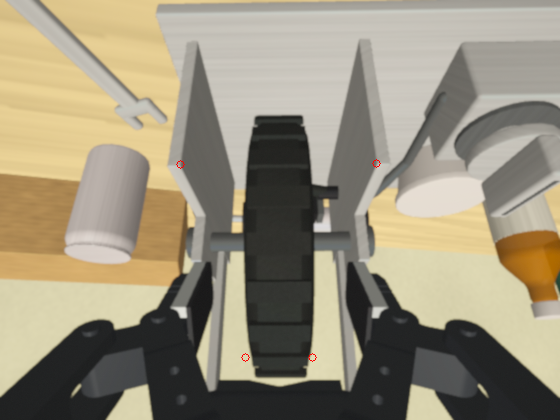

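View pics/s1.png

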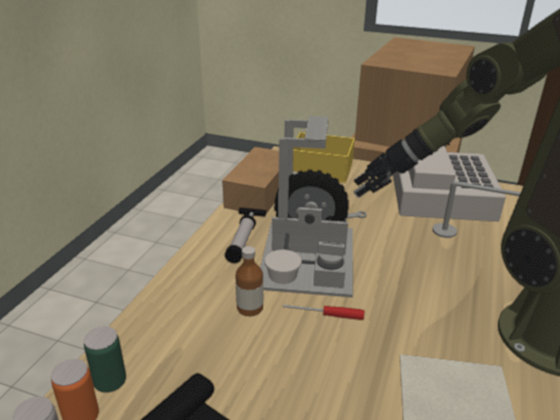

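Run:
```python
from st import *
o,Rm,P=show()
c=env.capture("wrist");T=wristT(o,c)
for th in np.arange(3.9,4.8,.1):
    print(round(th,2),[proj(c,S2W(p,[.05*np.sin(th),y,.125+.05*np.cos(th)]),T)[0].round(1) for y in(.02,.042)])
for a,b in((-70,43),(-60,47),(-50,50),(-40,53),(-30,56),(-20,59),(-15,60)):
    t,r=move(Rm,P,b,G(a,b));print(a,b,t.round(4),r)
```

```text
t 4.05 q [-0.711 -0.096 -0.953  0.15   0.629 -0.746] pos [ 0.4976 -0.1889  0.1952] F [ 0.1 -0.1 -0.3] M [-0.13  0.67 -0.02] gap 0.0595
stand pos [-0.1264 -0.0009  0.1952] axes x [ 0.73  -0.003 -0.684] y [0.006 1.    0.003]
3.9 [array([304.9, 180.9]), array([333.2, 180.7])]
4.0 [array([305.3, 182.7]), array([334.2, 182.6])]
4.1 [array([305.8, 185.3]), array([335.1, 185.2])]
4.2 [array([306.2, 188.6]), array([336. , 188.5])]
4.3 [array([306.6, 192.5]), array([336.9, 192.4])]
4.4 [array([307. , 197.2]), array([337.8, 197.1])]
4.5 [array([307.4, 202.4]), array([338.5, 202.3])]
4.6 [array([307.7, 208.3]), array([339.2, 208.1])]
4.7 [array([308. , 214.6]), array([339.9, 214.5])]
-70 43 [0.0554 0.0011 0.0002] [-0.007 -0.003  0.003]
-60 47 [0.0506 0.0011 0.0152] [-0.007  0.067  0.002]
-50 50 [0.0484 0.0012 0.0307] [-0.007  0.119  0.002]
-40 53 [0.0489 0.0013 0.0464] [-0.007  0.172  0.002]
-30 56 [0.0521 0.0015 0.0617] [-0.007  0.224  0.002]
-20 59 [0.0579 0.0016 0.0762] [-0.007  0.277  0.002]
-15 60 [0.0618 0.0016 0.0831] [-0.007  0.294  0.002]
```

Request:
jog_arm(
  translation=[
    [0.015,0.001,0],
    [0.03,0.001,0],
    [0.043,0.001,0],
    [0.05,0.001,0],
    [0.055,0.001,0],
    [0.055,0.001,0],
    [0.055,0.001,0],
    [0.055,0.001,0],
    [0.055,0.001,0],
    [0.055,0.001,0],
  ],
  dr=[
    [-0.007,0,0],
    [-0.007,0,0],
    [-0.007,0,0],
    [-0.007,0,0],
    [-0.007,0,0],
    [-0.007,0,0],
    [-0.007,0,0],
    [-0.007,0,0],
    [-0.007,0,0],
    [-0.007,0,0],
  ],
  jaw=[0.3,0.3,0.3,0.3,0.3,0.3,1,1,1,1],
)

```text
clock: 5.1
eef_pos: [0.5362, -0.1802, 0.1575]
tcp_rot: [0.924, -0.043, 0.366, 0.104]
contact_force: [-3.2, -6.4, -0.4]
finger_gap: 0.0393
```

Run:
```python
from st import *
o,Rm,P=show()
for a,b in((-70,43),(-65,45),(-60,47),(-55,48.5),(-50,50),(-45,51.5),(-40,53),(-35,54.5),(-30,56),(-25,57.5),(-20,59)):
    t,r=move(Rm,P,b,G(a,b));print(a,b,t.round(4),r)
```

```text
t 5.1 q [-0.628  0.019 -0.972 -0.032  0.58  -0.668] pos [ 0.5362 -0.1802  0.1575] F [-3.2 -6.4 -0.4] M [-0.61  1.14 -0.1 ] gap 0.0393
stand pos [-0.0868 -0.0013  0.1575] axes x [ 0.729 -0.005 -0.685] y [ 0.004  1.    -0.004]
-70 43 [0.0007 0.0013 0.0006] [ 0.    -0.004  0.005]
-65 45 [-0.002   0.0013  0.008 ] [0.    0.031 0.005]
-60 47 [-0.0041  0.0013  0.0156] [0.    0.066 0.005]
-55 48.5 [-0.0056  0.0012  0.0233] [-0.     0.092  0.005]
-50 50 [-0.0063  0.0012  0.0311] [-0.     0.118  0.005]
-45 51.5 [-0.0064  0.0012  0.0389] [-0.     0.145  0.005]
-40 53 [-0.0058  0.0012  0.0467] [-0.     0.171  0.005]
-35 54.5 [-0.0046  0.0012  0.0545] [-0.     0.197  0.005]
-30 56 [-0.0026  0.0013  0.0621] [-0.     0.223  0.005]
-25 57.5 [-0.0001  0.0013  0.0695] [-0.     0.249  0.005]
-20 59 [0.0032 0.0013 0.0766] [-0.001  0.275  0.005]
```

Request:
jog_arm(
  translation=[
    [-0.002,-0.001,0.008],
    [-0.004,-0.001,0.0155],
    [-0.0055,-0.001,0.023],
    [-0.006,-0.001,0.031],
    [-0.006,-0.001,0.039],
    [-0.006,-0.001,0.0465],
    [-0.0045,-0.001,0.0545],
    [-0.0025,-0.001,0.062],
    [0,-0.001,0.0695],
    [0.0032,-0.001,0.0765],
  ],
  dr=[
    [0,0.03,0],
    [0,0.066,0],
    [0,0.092,0],
    [0,0.118,0],
    [0,0.145,0],
    [0,0.171,0],
    [0,0.197,0],
    [0,0.223,0],
    [0,0.249,0],
    [0,0.275,0],
  ],
  jaw=[1,1,1,1,1,1,1,1,1,1],
)

```text
clock: 6.1
eef_pos: [0.5873, -0.168, 0.2094]
tcp_rot: [0.864, -0.057, 0.491, 0.098]
contact_force: [-7.7, -4.5, 1.3]
finger_gap: 0.0392
```

Run:
```python
from st import *
o,Rm,P=show()
s=env.capture("side");a=s["img"][140:260,240:400];cv2.imwrite("pics/s2.png",cv2.resize(a,None,fx=5,fy=5,interpolation=cv2.INTER_CUBIC))
t=env.capture("top");a=t["img"][150:290,210:410];cv2.imwrite("pics/t2.png",cv2.resize(a,None,fx=4,fy=4,interpolation=cv2.INTER_CUBIC))
```

```text
t 6.1 q [-0.438  0.051 -0.605  0.476  0.319 -0.593] pos [ 0.5873 -0.168   0.2094] F [-7.7 -4.5  1.3] M [-0.86  2.66  0.47] gap 0.0392
stand pos [-0.0343 -0.001   0.2094] axes x [ 0.51  -0.003 -0.86 ] y [ 0.003  1.    -0.002]
```

View pics/s2.png

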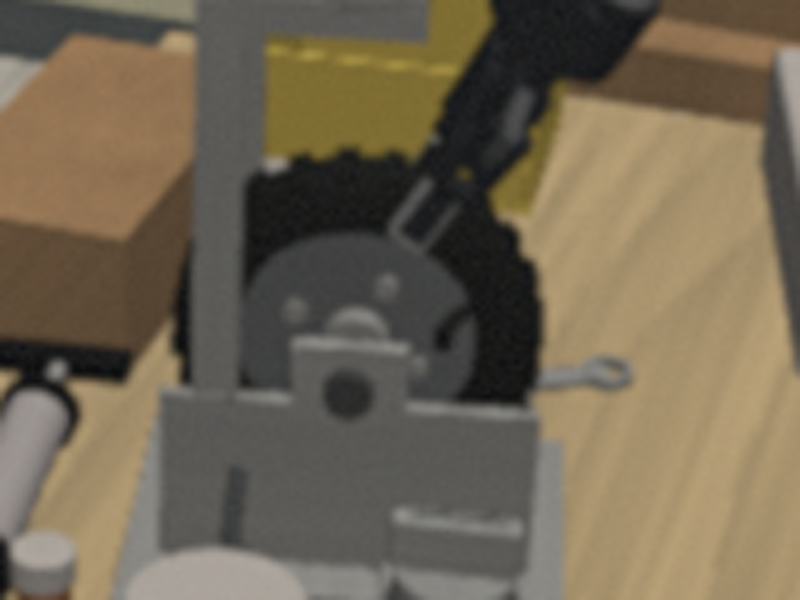

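View pics/t2.png

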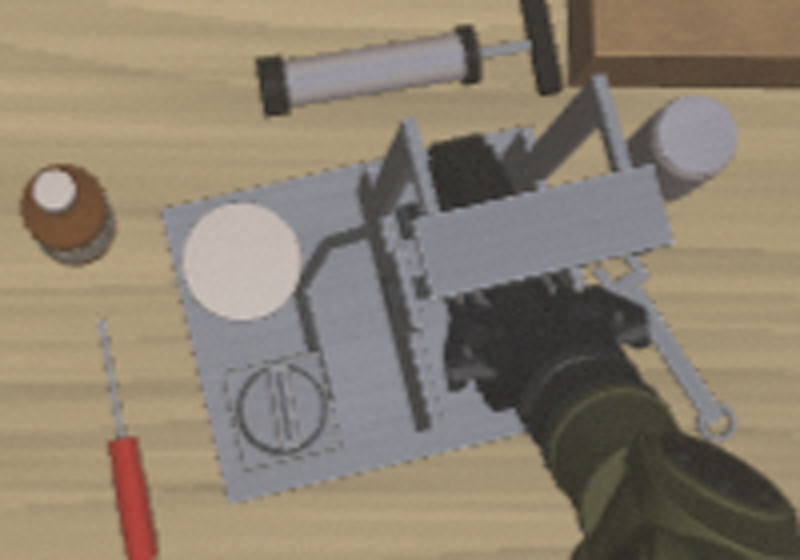

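```bash
cat >> st.py <<'E'
def vproj(c,th,T=None):
    return proj(c,S2W(p,[[.05*np.sin(th),.02,.125+.05*np.cos(th)],[.05*np.sin(th),.042,.125+.05*np.cos(th)]]),T)
E
python3 - <<'E'
from st import *
s=env.capture("side")
for th in np.arange(4.7,5.6,.1): print(round(th,2),((vproj(s,th)-[240,140])*5).round(0).tolist())
o,Rm,P=show()
# retreat/regrasp targets from here
dl=59
print("back",move(Rm,P,dl,[P[0]-.05*.515,P[1],P[2]+.05*.857]))
print("pre",move(Rm,P,43,G(-70,43,back=.05)))
print("in",move(Rm,P,43,G(-70,43,back=.0)))
E
```

```text
4.7 [[447.0, 352.0], [445.0, 373.0]]
4.8 [[447.0, 344.0], [445.0, 365.0]]
4.9 [[446.0, 335.0], [444.0, 357.0]]
5.0 [[444.0, 327.0], [442.0, 349.0]]
5.1 [[442.0, 319.0], [440.0, 341.0]]
5.2 [[438.0, 312.0], [436.0, 333.0]]
5.3 [[434.0, 304.0], [432.0, 325.0]]
5.4 [[428.0, 297.0], [426.0, 318.0]]
5.5 [[422.0, 291.0], [420.0, 312.0]]
t 6.25 q [-0.437  0.052 -0.605  0.473  0.321 -0.593] pos [ 0.5887 -0.1676  0.21  ] F [-5.5 -2.9  1.4] M [-0.67  1.9   0.32] gap 0.0392
stand pos [-0.0328 -0.0009  0.21  ] axes x [ 0.513 -0.003 -0.858] y [ 0.002  1.    -0.002]
back (array([-0.05  , -0.0001, -0.0001]), array([-0.001, -0.002,  0.003]))
pre (array([-0.0302,  0.0008, -0.0863]), array([-0.   , -0.281,  0.003]))
in (array([ 0.0178,  0.0009, -0.0725]), array([-0.   , -0.281,  0.003]))
```

Run:
```python
from st import *
o,Rm,P=show()
P[1]=-.001
for b in(.05,.03,0): print(b,move(Rm,P,44,G(-65,44,r=.092,back=b)))
```

```text
t 6.25 q [-0.437  0.052 -0.605  0.473  0.321 -0.593] pos [ 0.5887 -0.1676  0.21  ] F [-5.5 -2.9  1.4] M [-0.67  1.9   0.32] gap 0.0392
stand pos [-0.0328 -0.0009  0.21  ] axes x [ 0.513 -0.003 -0.858] y [ 0.002  1.    -0.002]
0.05 (array([-0.0376,  0.0009, -0.0809]), array([-0.   , -0.264,  0.003]))
0.03 (array([-0.0183,  0.0009, -0.0757]), array([-0.   , -0.264,  0.003]))
0 (array([ 0.0107,  0.001 , -0.0679]), array([-0.   , -0.264,  0.003]))
```

Request:
jog_arm(
  translation=[
    [0,0,0],
    [0,0,0],
    [0,0,0],
    [-0.025,0,0],
    [-0.05,0,0],
    [-0.05,0,-0.02],
    [-0.045,0,-0.04],
    [-0.04,0,-0.06],
    [-0.036,0,-0.075],
    [-0.036,0,-0.08],
  ],
  dr=[
    [0,0,0],
    [0,0,0],
    [0,0,0],
    [0,0,0],
    [0,0,0],
    [0,-0.06,0],
    [0,-0.12,0],
    [0,-0.18,0],
    [0,-0.23,0],
    [0,-0.26,0],
  ],
  jaw=[0.3,0.3,0.3,0.3,0.3,0.3,0.3,0.3,0.3,0.3],
)

```text
clock: 7.25
eef_pos: [0.5029, -0.1862, 0.1983]
tcp_rot: [0.921, -0.042, 0.373, 0.105]
contact_force: [-0.4, 0.1, 0.8]
finger_gap: 0.0598
```

Run:
```python
from st import *
o,Rm,P=show()
for b in(.05,.03,0): print(b,move(Rm,P,44,np.array(G(-65,44,r=.092,back=b))-[0,.001,0]))
c=env.capture("wrist");T=wristT(o,c);cv2.imwrite("pics/w3.png",c["img"])
for th in np.arange(4.9,5.4,.1): print(round(th,2),vproj(c,th,T).round(1).tolist())
```

```text
t 7.25 q [-0.69  -0.097 -0.935  0.172  0.608 -0.737] pos [ 0.5029 -0.1862  0.1983] F [-0.4  0.1  0.8] M [-0.19  0.71  0.07] gap 0.0598
stand pos [-0.1206  0.0005  0.1983] axes x [ 0.719 -0.001 -0.695] y [0.003 1.    0.001]
0.05 (array([-0.0023, -0.0015,  0.0011]), array([-0.002, -0.001,  0.001]))
0.03 (array([ 0.0177, -0.0014,  0.0011]), array([-0.002, -0.001,  0.001]))
0 (array([ 0.0477, -0.0014,  0.0011]), array([-0.002, -0.001,  0.001]))
4.9 [[306.6, 223.1], [339.4, 223.1]]
5.0 [[306.7, 230.5], [339.6, 230.5]]
5.1 [[306.8, 238.0], [339.8, 238.0]]
5.2 [[306.8, 245.5], [339.8, 245.5]]
5.3 [[306.7, 252.9], [339.7, 252.9]]
```

View pics/w3.png

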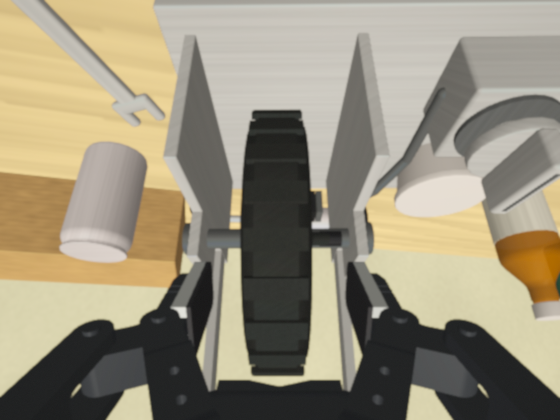

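Request:
jog_arm(
  translation=[
    [0.015,-0.0015,0.001],
    [0.03,-0.0015,0.001],
    [0.042,-0.0015,0.001],
    [0.048,-0.0015,0.001],
    [0.048,-0.0015,0.001],
    [0.048,-0.0015,0.001],
    [0.048,-0.0015,0.001],
    [0.048,-0.0015,0.001],
    [0.048,-0.0015,0.001],
    [0.048,-0.0015,0.001],
  ],
  dr=[
    [0,0,0],
    [0,0,0],
    [0,0,0],
    [0,0,0],
    [0,0,0],
    [0,0,0],
    [0,0,0],
    [0,0,0],
    [0,0,0],
    [0,0,0],
  ],
  jaw=[0.3,0.3,0.3,0.3,0.3,0.3,1,1,1,1],
)

```text
clock: 8.3
eef_pos: [0.5393, -0.1796, 0.1681]
tcp_rot: [0.921, -0.043, 0.372, 0.106]
contact_force: [-5.0, 1.8, 3.2]
finger_gap: 0.0391
```

Run:
```python
from st import *
o,Rm,P=show()
for k in range(11):
    a=-65+4.5*k;b=44+1.5*k
    t,r=move(Rm,P,b,np.array(G(a,b,r=.092))+[0,P[1],0]);print(a,b,t.round(4),r)
```

```text
t 8.3 q [-0.62   0.003 -0.942  0.026  0.571 -0.668] pos [ 0.5393 -0.1796  0.1681] F [-5.   1.8  3.2] M [0.34 0.67 0.76] gap 0.0391
stand pos [-0.0837 -0.0013  0.1681] axes x [ 0.72   0.    -0.694] y [-0.  1. -0.]
-65.0 44.0 [ 0.0001  0.     -0.0028] [ 0.  0. -0.]
-60.5 45.5 [-0.002  -0.      0.0042] [ 0.     0.027 -0.   ]
-56.0 47.0 [-0.0035 -0.      0.0113] [ 0.     0.053 -0.   ]
-51.5 48.5 [-0.0045 -0.      0.0186] [ 0.     0.079 -0.   ]
-47.0 50.0 [-0.0049 -0.      0.0259] [ 0.     0.105 -0.   ]
-42.5 51.5 [-0.0047 -0.      0.0332] [ 0.     0.131 -0.   ]
-38.0 53.0 [-0.004  -0.      0.0404] [ 0.     0.157 -0.   ]
-33.5 54.5 [-0.0026 -0.      0.0476] [ 0.     0.184 -0.   ]
-29.0 56.0 [-0.0008 -0.      0.0547] [ 0.    0.21 -0.  ]
-24.5 57.5 [ 0.0016 -0.      0.0616] [ 0.     0.236 -0.   ]
-20.0 59.0 [ 0.0045 -0.      0.0683] [ 0.     0.262 -0.   ]
```

Request:
jog_arm(
  translation=[
    [-0.002,0,0.006],
    [-0.0035,0,0.013],
    [-0.0045,0,0.02],
    [-0.005,0,0.0275],
    [-0.0047,0,0.035],
    [-0.004,0,0.042],
    [-0.0026,0,0.049],
    [-0.0008,0,0.056],
    [0.0016,0,0.063],
    [0.0045,0,0.07],
  ],
  dr=[
    [0,0.027,0],
    [0,0.053,0],
    [0,0.079,0],
    [0,0.105,0],
    [0,0.131,0],
    [0,0.157,0],
    [0,0.184,0],
    [0,0.21,0],
    [0,0.236,0],
    [0,0.262,0],
  ],
  jaw=[1,1,1,1,1,1,1,1,1,1],
)

```text
clock: 9.3
eef_pos: [0.5868, -0.1681, 0.2123]
tcp_rot: [0.863, -0.056, 0.493, 0.099]
contact_force: [-5.9, -0.3, -2.0]
finger_gap: 0.039
```

```bash
cat >> st.py <<'E'
def sidez(n):
    s=env.capture("side");a=s["img"][140:260,240:400];cv2.imwrite(n,cv2.resize(a,None,fx=5,fy=5,interpolation=cv2.INTER_CUBIC));return s
E
python3 - <<'E'
from st import *
o,Rm,P=show()
s=sidez("pics/s4.png")
for th in np.arange(5.6,6.5,.1): print(round(th,2),((vproj(s,th)-[240,140]+.4)*5).round(0).tolist())
for b in(.05,.03,0): print(b,move(Rm,P,48,np.array(G(-52,48,r=.092,back=b))-[0,.001,0]))
E
```

```text
t 9.3 q [-0.439  0.051 -0.597  0.49   0.32  -0.595] pos [ 0.5868 -0.1681  0.2123] F [-5.9 -0.3 -2. ] M [-0.42  2.57  0.61] gap 0.039
stand pos [-0.0348 -0.001   0.2123] axes x [ 0.507 -0.    -0.862] y [0.002 1.    0.001]
5.6 [[418.0, 287.0], [415.0, 308.0]]
5.7 [[410.0, 281.0], [408.0, 302.0]]
5.8 [[402.0, 276.0], [400.0, 297.0]]
5.9 [[394.0, 272.0], [391.0, 293.0]]
6.0 [[385.0, 269.0], [382.0, 290.0]]
6.1 [[376.0, 267.0], [373.0, 287.0]]
6.2 [[366.0, 265.0], [363.0, 285.0]]
6.3 [[357.0, 264.0], [354.0, 284.0]]
6.4 [[347.0, 264.0], [344.0, 284.0]]
6.5 [[338.0, 265.0], [334.0, 285.0]]
0.05 (array([-0.0447, -0.0002, -0.0586]), array([-0.002, -0.201,  0.001]))
0.03 (array([-0.0251, -0.0002, -0.0546]), array([-0.002, -0.201,  0.001]))
0 (array([ 0.0043, -0.0001, -0.0486]), array([-0.002, -0.201,  0.001]))
```

View pics/s4.png

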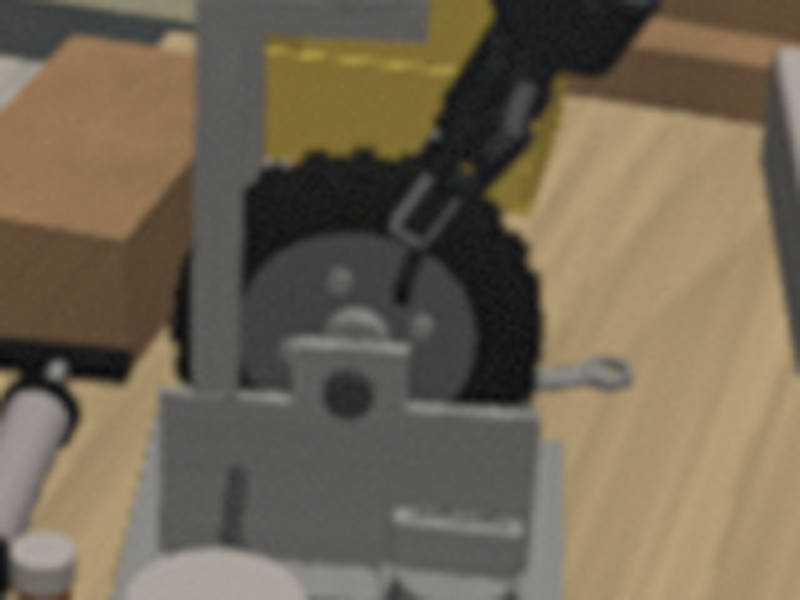

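Request:
jog_arm(
  translation=[
    [0,0,0],
    [0,0,0],
    [0,0,0],
    [-0.025,0,0],
    [-0.05,0,0],
    [-0.05,0,-0.015],
    [-0.05,0,-0.03],
    [-0.05,0,-0.045],
    [-0.045,0,-0.0585],
    [-0.045,0,-0.0585],
  ],
  dr=[
    [0,0,0],
    [0,0,0],
    [0,0,0],
    [0,0,0],
    [0,0,0],
    [0,-0.05,0],
    [0,-0.1,0],
    [0,-0.15,0],
    [0,-0.2,0],
    [0,-0.2,0],
  ],
  jaw=[0.3,0.3,0.3,0.3,0.3,0.3,0.3,0.3,0.3,0.3],
)

```text
clock: 10.35
eef_pos: [0.5157, -0.1847, 0.2205]
tcp_rot: [0.909, -0.045, 0.402, 0.103]
contact_force: [-0.8, 0.5, -0.3]
finger_gap: 0.0599
```

Run:
```python
from st import *
o,Rm,P=show()
for b in(.03,0): print(b,move(Rm,P,48,np.array(G(-52,48,r=.092,back=b))-[0,.001,0]))
s=sidez("pics/s5.png")
c=env.capture("wrist");T=wristT(o,c);cv2.imwrite("pics/w5.png",c["img"])
for th in np.arange(5.6,6.1,.1): print(round(th,2),vproj(c,th,T).round(1).tolist())
```

```text
t 10.35 q [-0.637 -0.108 -0.841  0.305  0.537 -0.712] pos [ 0.5157 -0.1847  0.2205] F [-0.8  0.5 -0.3] M [-0.11  0.68  0.04] gap 0.0599
stand pos [-0.1078 -0.001   0.2205] axes x [ 0.673 -0.001 -0.74 ] y [0.004 1.    0.002]
0.03 (array([0.0195, 0.    , 0.0001]), array([-0.004,  0.005,  0.001]))
0 (array([ 0.0495,  0.0001, -0.    ]), array([-0.004,  0.005,  0.001]))
5.6 [[308.6, 244.6], [341.1, 244.6]]
5.7 [[308.4, 251.0], [340.6, 251.0]]
5.8 [[308.1, 256.9], [340.0, 256.8]]
5.9 [[307.8, 262.1], [339.3, 262.1]]
6.0 [[307.4, 266.7], [338.5, 266.7]]
```

View pics/s5.png

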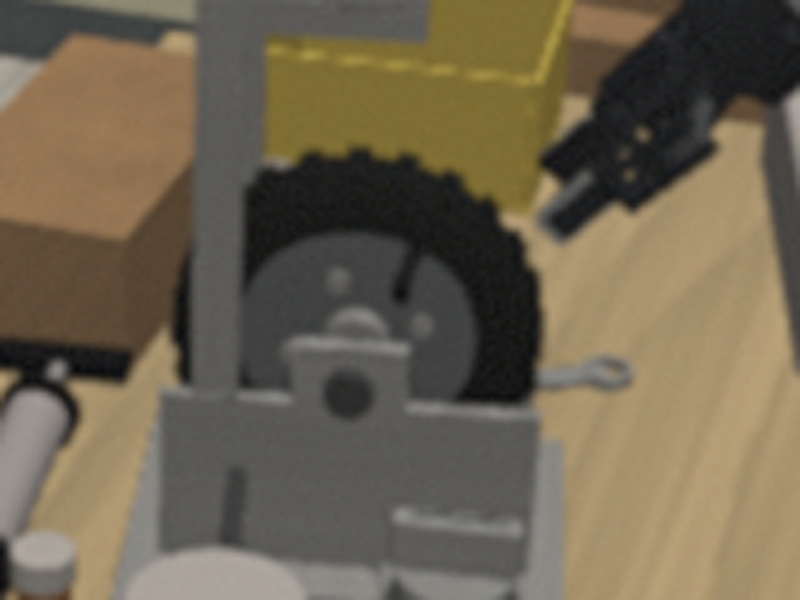

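View pics/w5.png

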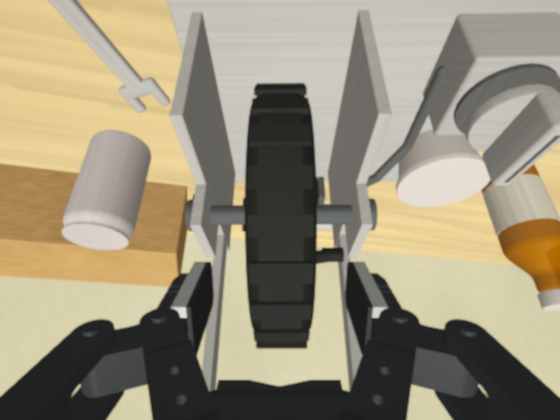

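Request:
jog_arm(
  translation=[
    [0.015,0,0],
    [0.03,0,0],
    [0.042,0,0],
    [0.0495,0,0],
    [0.0495,0,0],
    [0.0495,0,0],
    [0.0495,0,0],
    [0.0495,0,0],
    [0.0495,0,0],
    [0.0495,0,0],
  ],
  dr=[
    [0,0,0],
    [0,0,0],
    [0,0,0],
    [0,0,0],
    [0,0,0],
    [0,0,0],
    [0,0,0],
    [0,0,0],
    [0,0,0],
    [0,0,0],
  ],
  jaw=[0.3,0.3,0.3,0.3,0.3,0.3,1,1,1,1],
)

```text
clock: 11.45
eef_pos: [0.5511, -0.1767, 0.1874]
tcp_rot: [0.909, -0.046, 0.4, 0.105]
contact_force: [-3.4, 3.3, 3.7]
finger_gap: 0.039
```

Run:
```python
from st import *
o,Rm,P=show()
s=sidez("pics/s6.png")
for k in range(11):
    a=-52+2.85*k;b=48+1.1*k
    t,r=move(Rm,P,b,np.array(G(a,b,r=.092))+[0,P[1],0]);print(a,b,t.round(4),r)
```

```text
t 11.45 q [-0.573 -0.015 -0.856  0.164  0.508 -0.652] pos [ 0.5511 -0.1767  0.1874] F [-3.4  3.3  3.7] M [0.49 0.69 0.84] gap 0.039
stand pos [-0.0715 -0.0012  0.1874] axes x [ 0.675  0.    -0.737] y [-0.  1.  0.]
-52.0 48.0 [ 0.0006  0.     -0.0046] [ 0.     0.009 -0.   ]
-49.15 49.1 [-0.  0. -0.] [ 0.     0.028 -0.   ]
-46.3 50.2 [-0.0004 -0.      0.0046] [ 0.     0.047 -0.   ]
-43.45 51.3 [-0.0006 -0.      0.0092] [ 0.     0.066 -0.   ]
-40.6 52.4 [-0.0006 -0.      0.0139] [ 0.     0.085 -0.   ]
-37.75 53.5 [-0.0003 -0.      0.0185] [ 0.     0.105 -0.   ]
-34.9 54.6 [ 0.0002 -0.      0.0231] [ 0.     0.124 -0.   ]
-32.05 55.7 [ 0.0009 -0.      0.0277] [ 0.     0.143 -0.   ]
-29.2 56.8 [ 0.0019 -0.      0.0322] [ 0.     0.162 -0.   ]
-26.349999999999998 57.9 [ 0.003  -0.      0.0367] [ 0.     0.181 -0.   ]
-23.5 59.0 [ 0.0044 -0.      0.0411] [ 0.     0.201 -0.   ]
```

View pics/s6.png

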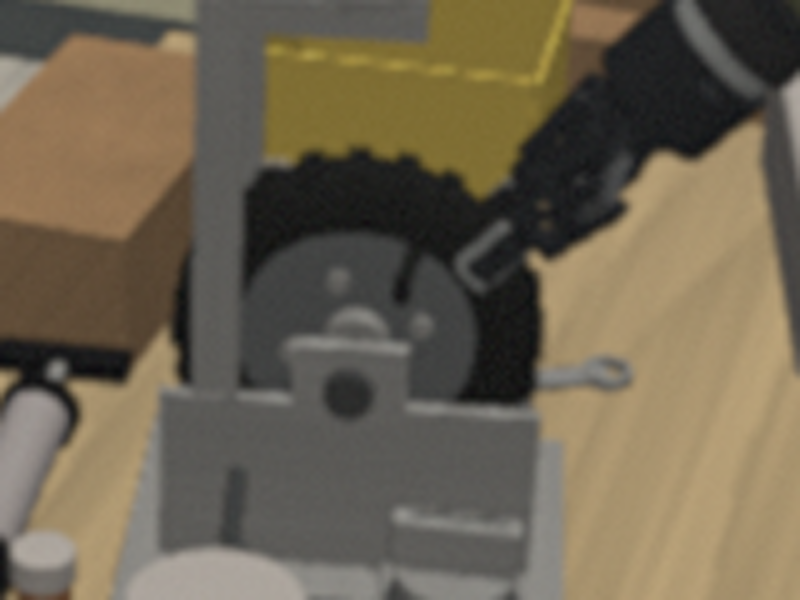

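Request:
jog_arm(
  translation=[
    [-0.0008,0,0.006],
    [-0.0012,0,0.012],
    [-0.0012,0,0.018],
    [-0.001,0,0.024],
    [-0.0005,0,0.03],
    [0.0008,0,0.0355],
    [0.002,0,0.041],
    [0.0038,0,0.0465],
    [0.0055,0,0.051],
    [0.006,0,0.052],
  ],
  dr=[
    [0,0.023,0],
    [0,0.046,0],
    [0,0.069,0],
    [0,0.092,0],
    [0,0.115,0],
    [0,0.138,0],
    [0,0.161,0],
    [0,0.184,0],
    [0,0.205,0],
    [0,0.21,0],
  ],
  jaw=[1,1,1,1,1,1,1,1,1,1],
)

```text
clock: 12.5
eef_pos: [0.5898, -0.1673, 0.2146]
tcp_rot: [0.86, -0.057, 0.497, 0.099]
contact_force: [-9.5, -0.4, -1.9]
finger_gap: 0.0391
```

Run:
```python
from st import *
s=sidez("pics/s7.png")
o,Rm,P=show()
for th in np.arange(6.1,6.6,.1): print(round(th,2),((vproj(s,th)-[240,140]+.4)*5).round(0).tolist())
print(((proj(s,S2W(p,[[0,.064,.15],[-.03,.064,.15],[.03,.064,.15],[0,.064,.125],[0,.02,.125]]))-[240,140]+.4)*5).round(0).tolist())
```

```text
t 12.55 q [-0.432  0.057 -0.58   0.507  0.312 -0.592] pos [ 0.59   -0.1673  0.2147] F [-5.3  0.7 -5.8] M [-0.47  2.34  0.59] gap 0.0388
stand pos [-0.0315 -0.001   0.2147] axes x [ 0.5    0.    -0.866] y [0.001 1.    0.001]
6.1 [[376.0, 267.0], [373.0, 287.0]]
6.2 [[366.0, 265.0], [363.0, 285.0]]
6.3 [[357.0, 264.0], [354.0, 284.0]]
6.4 [[347.0, 264.0], [344.0, 284.0]]
6.5 [[338.0, 265.0], [334.0, 285.0]]
[[350.0, 348.0], [409.0, 352.0], [292.0, 344.0], [348.0, 389.0], [355.0, 346.0]]
```

View pics/s7.png

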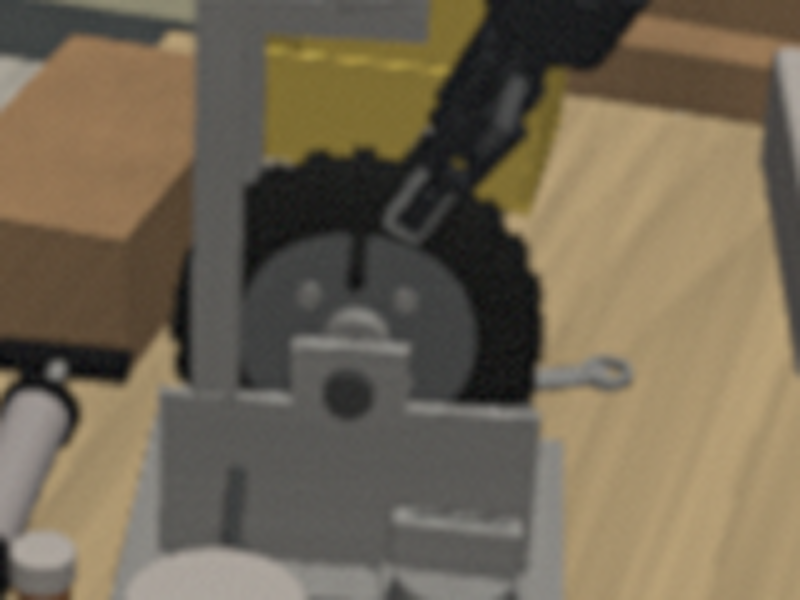

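Request:
jog_arm(
  translation=[
    [0,0,0],
    [0,0,0],
    [0,0,0],
    [0,0,0],
    [-0.02,0,0],
    [-0.045,0,0],
    [-0.07,0,0],
    [-0.09,0,0],
    [-0.1,0,0],
    [-0.1,0,0],
  ],
  dr=[
    [0,0,0],
    [0,0,0],
    [0,0,0],
    [0,0,0],
    [0,0,0],
    [0,0,0],
    [0,0,0],
    [0,0,0],
    [0,0,0],
    [0,0,0],
  ],
  jaw=[0.3,0.3,0.3,0.3,0.3,0.3,0.3,0.3,0.3,0.3],
)

```text
clock: 13.55
eef_pos: [0.5439, -0.18, 0.3055]
tcp_rot: [0.863, -0.058, 0.493, 0.098]
contact_force: [0.4, 0.1, -0.1]
finger_gap: 0.0599
```

Run:
```python
from st import *
o,Rm,P=show()
s=sidez("pics/s8.png")
a=s["img"][180:225,280:350];cv2.imwrite("pics/s8z.png",cv2.resize(a,None,fx=11,fy=11,interpolation=cv2.INTER_CUBIC))
for th in np.arange(6.1,6.5,.1): print(round(th,2),((vproj(s,th)-[280,180]+.5)*11).round(0).tolist())
for b in np.radians([45,-45]):
  for r in(.025,.03,.035): print(r,((proj(s,S2W(p,[r*np.sin(b),.022,.125+r*np.cos(b)]))-[280,180]+.5)*11).round(0))
c=env.capture("wrist");T=wristT(o,c);cv2.imwrite("pics/w8.png",c["img"])
for th in np.arange(6.1,6.5,.1): print(round(th,2),vproj(c,th,T).round(1).tolist())
```

```text
t 13.55 q [-0.502 -0.079 -0.499  0.735  0.343 -0.658] pos [ 0.5439 -0.18    0.3055] F [ 0.4  0.1 -0.1] M [-0.08  0.48  0.  ] gap 0.0599
stand pos [-0.0793 -0.0028  0.3055] axes x [ 0.508 -0.004 -0.861] y [ 0.002  1.    -0.003]
6.1 [[387.0, 147.0], [381.0, 193.0]]
6.2 [[367.0, 144.0], [360.0, 189.0]]
6.3 [[346.0, 142.0], [339.0, 187.0]]
6.4 [[325.0, 141.0], [318.0, 187.0]]
6.5 [[304.0, 143.0], [296.0, 188.0]]
0.025 [[270. 258.]]
0.03 [[256. 245.]]
0.035 [[241. 231.]]
0.025 [[417. 269.]]
0.03 [[432. 257.]]
0.035 [[448. 245.]]
6.1 [[306.7, 189.0], [334.0, 189.0]]
6.2 [[306.4, 193.8], [333.3, 193.9]]
6.3 [[306.1, 198.1], [332.6, 198.2]]
6.4 [[305.7, 201.9], [331.9, 202.0]]
6.5 [[305.4, 205.1], [331.2, 205.2]]
```

View pics/s8z.png

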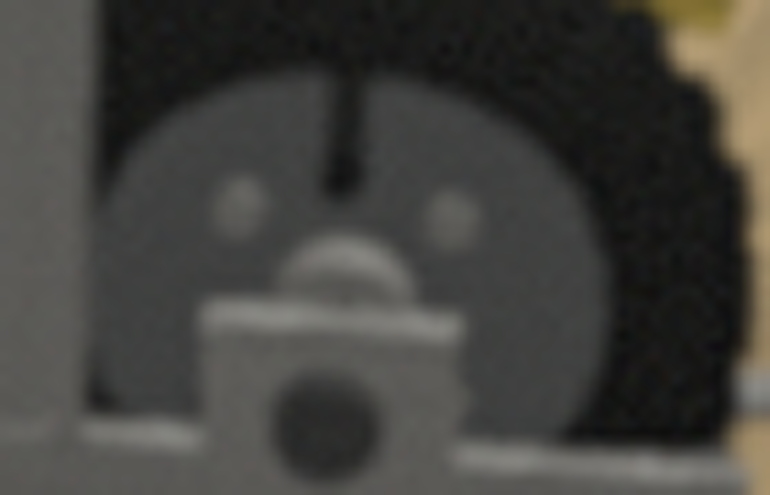

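View pics/w8.png

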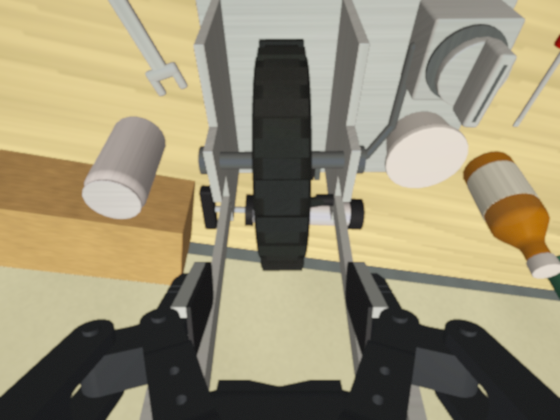

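Run:
```python
from st import *
from kin import ik
o,Rm,P=show()
print(move(Rm,P,75,[-.16,.02,.33]))
print(move(Rm,P,90,[-.1,.165,.26]))
for Q in([-.16,.02,.33],[-.1,.165,.26],[-.06,.165,.106]):
    print(ik(S2W(p,Q)[0],tgt(np.pi/2),o["q"]))
```

```text
t 13.65 q [-0.501 -0.077 -0.501  0.735  0.343 -0.658] pos [ 0.5434 -0.1794  0.3032] F [ 0.5 -0.7  0.6] M [-0.13  0.48  0.01] gap 0.0599
stand pos [-0.0796 -0.0021  0.3032] axes x [ 0.506 -0.002 -0.863] y [ 0.001  1.    -0.001]
(array([-0.0639,  0.0219, -0.0559]), array([-0.001,  0.268,  0.002]))
(array([ 0.0266,  0.1671, -0.0396]), array([-0.001,  0.53 ,  0.002]))
(array([-3.65738268e-01,  8.93544203e-02, -1.50817256e-01,  1.33062465e+00,
       -8.13686080e-16, -5.95600207e-01]), np.float64(1.27675647831893e-14))
(array([-4.39294633e-02,  9.64228729e-02, -3.01407374e-01,  1.17296608e+00,
       -6.33020852e-15, -2.73791402e-01]), np.float64(8.845660842229031e-13))
(array([-2.33099476e-02,  2.81794441e-01, -4.46280683e-01,  8.42721203e-01,
        6.73195071e-18, -2.53171886e-01]), np.float64(3.3306690738754696e-15))
```

Request:
jog_arm(
  translation=[
    [-0.02,0,-0.018],
    [-0.045,0.003,-0.038],
    [-0.064,0.01,-0.056],
    [-0.06,0.03,-0.056],
    [-0.05,0.055,-0.054],
    [-0.035,0.08,-0.05],
    [-0.02,0.105,-0.048],
    [-0.005,0.13,-0.045],
    [0.01,0.15,-0.042],
    [0.0266,0.167,-0.0396],
  ],
  dr=[
    [0,0,0],
    [0,0.05,0],
    [0,0.1,0],
    [0,0.16,0],
    [0,0.22,0],
    [0,0.28,0],
    [0,0.34,0],
    [0,0.4,0],
    [0,0.46,0],
    [0,0.53,0],
  ],
  jaw=[0.3,0.3,0.3,0.3,0.3,0.3,0.3,0.3,0.3,0.3],
)

```text
clock: 14.65
eef_pos: [0.4853, -0.0198, 0.2591]
tcp_rot: [0.701, -0.082, 0.703, 0.08]
contact_force: [-0.2, -0.4, 0.4]
finger_gap: 0.0601
```

Run:
```python
from st import *
o,Rm,P=show()
c=env.capture("wrist");T=wristT(o,c);im=c["img"].copy()
for Q in([-.06,.165,.118],[-.092,.165,.118],[-.028,.165,.118],[-.06,.165,.088]):
    u=proj(c,S2W(p,Q),T)[0];print(Q,u.round(1));cv2.circle(im,tuple(int(k) for k in u),3,(0,0,255),1)
cv2.imwrite("pics/w9.png",im)
cv2.imwrite("pics/w9raw.png",c["img"])
for n in("wing","stud"):
    for m in env.trace(c,n)[:2]:print(n,m["box"],m["score"])
print(move(Rm,P,90,[-.06,.165,.16]))
```

```text
t 14.65 q [-0.039  0.098 -0.301  1.174 -0.002 -0.269] pos [ 0.4853 -0.0198  0.2591] F [-0.2 -0.4  0.4] M [ 0.06 -0.05  0.01] gap 0.0601
stand pos [-0.0998  0.1665  0.2591] axes x [-0.003 -0.001 -1.   ] y [-0.     1.    -0.001]
[-0.06, 0.165, 0.118] [276.4 246.2]
[-0.092, 0.165, 0.118] [276.3 209.5]
[-0.028, 0.165, 0.118] [276.5 280.4]
[-0.06, 0.165, 0.088] [276.8 232.7]
wing [244.9, 197.9, 308.4, 279.5] 0.9
stud [2.8, 148.9, 326.8, 419.1] 0.68
stud [243.9, 195.0, 309.3, 279.1] 0.64
(array([ 0.099 , -0.0014,  0.0401]), array([ 0.   , -0.003,  0.001]))
```

View pics/w9.png

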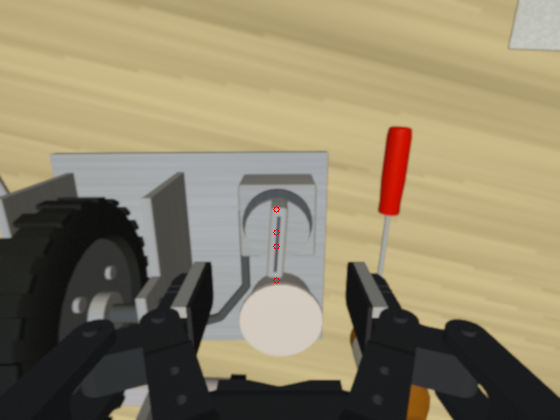

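Request:
jog_arm(
  translation=[
    [0.01,-0.001,0.015],
    [0.025,-0.0015,0.03],
    [0.045,-0.0015,0.04],
    [0.07,-0.0015,0.04],
    [0.095,-0.0015,0.04],
    [0.115,-0.0015,0.04],
    [0.13,-0.0015,0.04],
    [0.14,-0.0015,0.04],
    [0.145,-0.0015,0.04],
    [0.145,-0.0015,0.04],
  ],
  dr=[
    [0.02,0,0],
    [0.04,0,0],
    [0.06,0,0],
    [0.06,0,0],
    [0.06,0,0],
    [0.06,0,0],
    [0.06,0,0],
    [0.06,0,0],
    [0.06,0,0],
    [0.06,0,0],
  ],
  jaw=[0.3,0.3,0.3,0.3,0.3,0.3,0.3,0.3,0.3,0.3],
)

```text
clock: 15.8
eef_pos: [0.5244, -0.0143, 0.1152]
tcp_rot: [0.705, -0.06, 0.705, 0.059]
contact_force: [0.1, 0.6, -0.2]
finger_gap: 0.0599
```

Run:
```python
from st import *
o,Rm,P=show()
c=env.capture("wrist");T=wristT(o,c);im=c["img"].copy()
cv2.imwrite("pics/w10.png",im)
```

```text
t 15.8 q [-0.027  0.272 -0.435  0.863 -0.001 -0.195] pos [ 0.5244 -0.0143  0.1152] F [ 0.1  0.6 -0.2] M [ 0.02 -0.01  0.04] gap 0.0599
stand pos [-0.0605  0.163   0.1152] axes x [-0.    -0.001 -1.   ] y [ 0.062  0.998 -0.001]
```

View pics/w10.png

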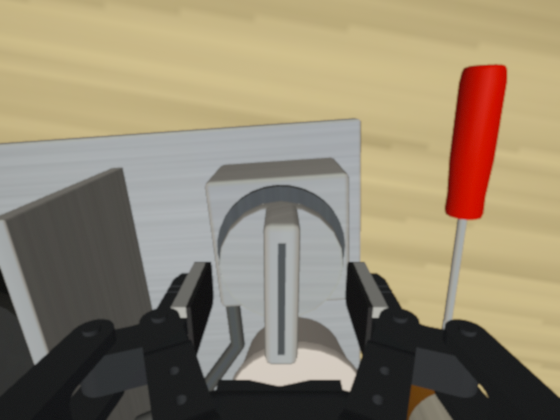

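Request:
jog_arm(
  translation=[
    [0,0.0015,0],
    [0,0.0015,0],
    [0,0.0015,0],
    [0,0.0015,0],
    [0,0.0015,0],
    [0,0.0015,0],
    [0.003,0.0015,0],
    [0.006,0.0015,0],
    [0.009,0.0015,0],
    [0.009,0.0015,0],
  ],
  dr=[
    [0,0,0],
    [0,0,0],
    [0,0,0],
    [0,0,0],
    [0,0,0],
    [0,0,0],
    [0,0,0],
    [0,0,0],
    [0,0,0],
    [0,0,0],
  ],
  jaw=[0.5,0.7,1,1,1,1,1,1,1,1],
)

```text
clock: 16.85
eef_pos: [0.525, -0.013, 0.1071]
tcp_rot: [0.705, -0.06, 0.704, 0.059]
contact_force: [-0.7, -5.1, 9.0]
finger_gap: 0.0127
```

Run:
```python
from st import *
o,Rm,P=show()
c=env.capture("wrist");T=wristT(o,c);im=c["img"].copy()
cv2.imwrite("pics/w11.png",im)
```

```text
t 16.85 q [-0.023  0.28  -0.445  0.843 -0.002 -0.192] pos [ 0.525  -0.013   0.1071] F [-0.7 -5.1  9. ] M [-0.85  0.35  0.04] gap 0.0127
stand pos [-0.0596  0.1641  0.1071] axes x [ 0.001 -0.003 -1.   ] y [ 0.061  0.998 -0.003]
```

View pics/w11.png

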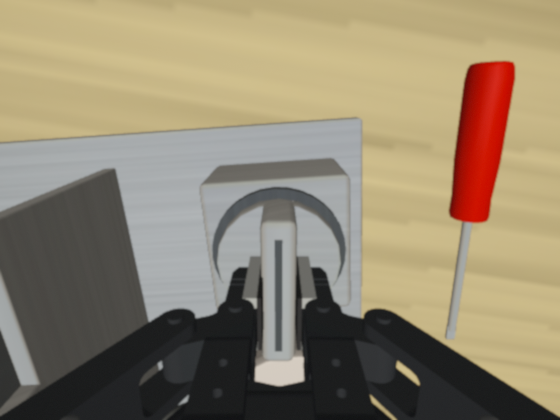

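Request:
jog_arm(
  translation=[
    [0.001,0,0],
    [0.001,0,0],
    [0.001,0,0],
    [0.001,0,0],
    [0.001,0,0],
    [0.001,0,0],
    [0.001,0,0],
    [0.001,0,0],
    [0.001,0,0],
    [0.001,0,0],
  ],
  dr=[
    [0.08,0,0],
    [0.16,0,0],
    [0.26,0,0],
    [0.36,0,0],
    [0.46,0,0],
    [0.56,0,0],
    [0.66,0,0],
    [0.76,0,0],
    [0.86,0,0],
    [0.96,0,0],
  ],
  jaw=[1,1,1,1,1,1,1,1,1,1],
)

```text
clock: 17.9
eef_pos: [0.5246, -0.0149, 0.107]
tcp_rot: [0.653, 0.272, 0.65, -0.276]
contact_force: [-6.5, -10.7, 19.3]
finger_gap: 0.0129
```

Run:
```python
from st import *
o,Rm,P=show()
c=env.capture("wrist");cv2.imwrite("pics/w12.png",c["img"])
s=sidez("pics/s12.png")
```

```text
t 17.9 q [-0.025  0.28  -0.446  0.843 -0.007  0.772] pos [ 0.5246 -0.0149  0.107 ] F [ -6.5 -10.7  19.3] M [-2.31  1.36  0.06] gap 0.0129
stand pos [-0.0604  0.1623  0.107 ] axes x [-0.    -0.007 -1.   ] y [ 0.855  0.518 -0.004]
```

View pics/w12.png

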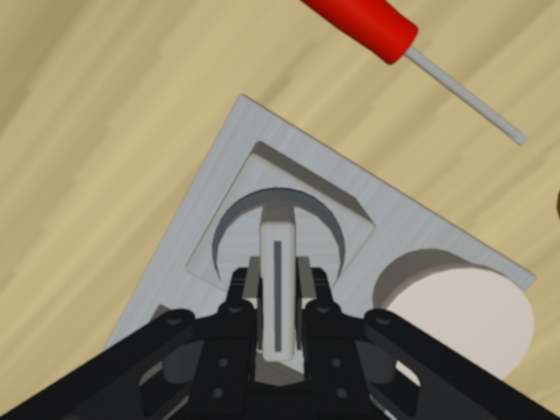

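Request:
jog_arm(
  translation=[
    [0,-0.001,0],
    [0,-0.001,0],
    [0,-0.001,0],
    [0,-0.001,0],
    [0,-0.001,0],
    [0,-0.001,0],
    [0,-0.001,0],
    [0,-0.001,0],
    [0,-0.001,0],
    [0,-0.001,0],
  ],
  dr=[
    [0.08,0,0],
    [0.16,0,0],
    [0.24,0,0],
    [0.32,0,0],
    [0.4,0,0],
    [0.46,0,0],
    [0.52,0,0],
    [0.56,0,0],
    [0.58,0,0],
    [0.58,0,0],
  ],
  jaw=[1,1,1,1,1,1,1,1,1,1],
)

```text
clock: 19.0
eef_pos: [0.5235, -0.0156, 0.107]
tcp_rot: [0.549, 0.446, 0.546, -0.449]
contact_force: [-7.5, -10.5, 19.8]
finger_gap: 0.0127
```

Run:
```python
from st import *
o,Rm,P=show()
c=env.capture("wrist");cv2.imwrite("pics/w13.png",c["img"])
```

```text
t 19.0 q [-0.026  0.279 -0.448  0.843 -0.007  1.346] pos [ 0.5235 -0.0156  0.107 ] F [ -7.5 -10.5  19.8] M [-2.25  1.55  0.75] gap 0.0127
stand pos [-0.0616  0.1619  0.107 ] axes x [-0.001 -0.007 -1.   ] y [ 1.    -0.03  -0.001]
```

View pics/w13.png

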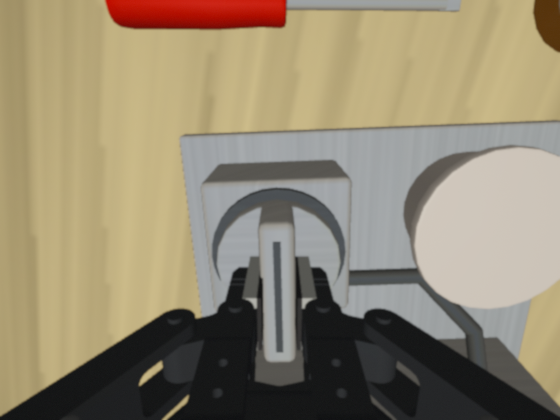

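Request:
jog_arm(
  translation=[
    [-0.003,0,0],
    [-0.006,0,0],
    [-0.009,0,0],
    [-0.01,0,0],
    [-0.01,0,0],
    [-0.01,0,0],
    [-0.01,0,0],
    [-0.01,0,0],
    [-0.01,0,0],
    [-0.01,0,0],
  ],
  dr=[
    [0,0,0],
    [0,0,0],
    [0,0,0],
    [0,0,0],
    [0,0,0],
    [0,0,0],
    [0,0,0],
    [0,0,0],
    [0,0,0],
    [0,0,0],
  ],
  jaw=[1,1,1,1,1,0.3,0.3,0.3,0.3,0.3],
)

```text
clock: 20.05
eef_pos: [0.5237, -0.013, 0.1153]
tcp_rot: [0.548, 0.447, 0.547, -0.448]
contact_force: [0.2, -0.0, 0.2]
finger_gap: 0.0593
```

Run:
```python
from st import *
o,Rm,P=show()
```

```text
t 20.05 q [-2.400e-02  2.710e-01 -4.370e-01  8.630e-01 -1.000e-03  1.347e+00] pos [ 0.5237 -0.013   0.1153] F [ 0.2 -0.   0.2] M [ 0.04  0.   -0.03] gap 0.0593
stand pos [-0.0609  0.1645  0.1153] axes x [-0.    -0.001 -1.   ] y [ 1.   -0.03 -0.  ]
```

Request:
jog_arm(
  translation=[
    [-0.01,0,0],
    [-0.03,0,0],
    [-0.055,0,0],
    [-0.08,0,0],
    [-0.11,0,-0.01],
    [-0.14,0,-0.02],
    [-0.16,0,-0.03],
    [-0.17,0,-0.03],
    [-0.17,0,-0.03],
    [-0.17,0,-0.03],
  ],
  dr=[
    [0,0,0],
    [0,0,0],
    [0,0,0],
    [0,0,0],
    [0,0,0],
    [0,0,0],
    [0,0,0],
    [0,0,0],
    [0,0,0],
    [0,0,0],
  ],
  jaw=[0.3,0.3,0.3,0.3,0.3,0.3,0.3,0.3,0.3,0.3],
)

```text
clock: 21.05
eef_pos: [0.5175, 0.016, 0.2847]
tcp_rot: [0.547, 0.447, 0.547, -0.448]
contact_force: [0.7, -0.3, -0.2]
finger_gap: 0.0598
```

Run:
```python
from st import *
o,Rm,P=show()
c=env.capture("wrist");T=wristT(o,c);im=c["img"].copy()
for k in(-1,1):
  for z in(.118,.109):
    u=proj(c,S2W(p,[-.06,.165+k*.032,z]),T)[0];print(z,u.round(1))
cv2.imwrite("pics/w14.png",im)
s=env.capture("side");a=s["img"][140:290,240:400];cv2.imwrite("pics/s14.png",cv2.resize(a,None,fx=4,fy=4,interpolation=cv2.INTER_CUBIC))
a=s["img"][180:225,280:350];cv2.imwrite("pics/s14z.png",cv2.resize(a,None,fx=11,fy=11,interpolation=cv2.INTER_CUBIC))
t=env.capture("top");cv2.imwrite("pics/t14.png",t["img"])
```

```text
t 21.05 q [ 3.200e-02  1.480e-01 -1.870e-01  1.237e+00 -1.000e-03  1.403e+00] pos [0.5175 0.016  0.2847] F [ 0.7 -0.3 -0.2] M [ 0.    0.02 -0.01] gap 0.0598
stand pos [-0.0603  0.1941  0.2847] axes x [-0.001 -0.001 -1.   ] y [ 1.    -0.031 -0.001]
0.118 [281.3 255.9]
0.109 [281.3 251.7]
0.118 [279.2 188.7]
0.109 [279.2 186.1]
```

View pics/w14.png

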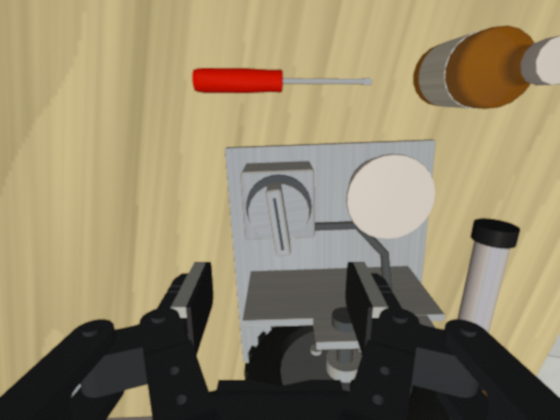

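View pics/s14.png

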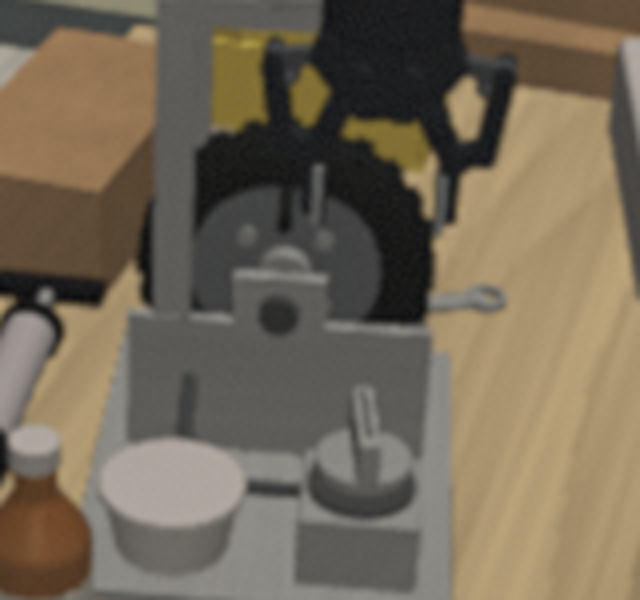

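View pics/s14z.png

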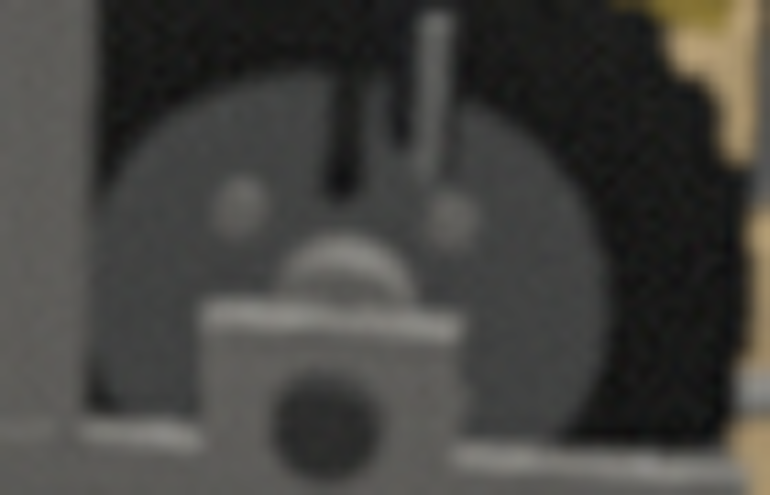

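View pics/t14.png

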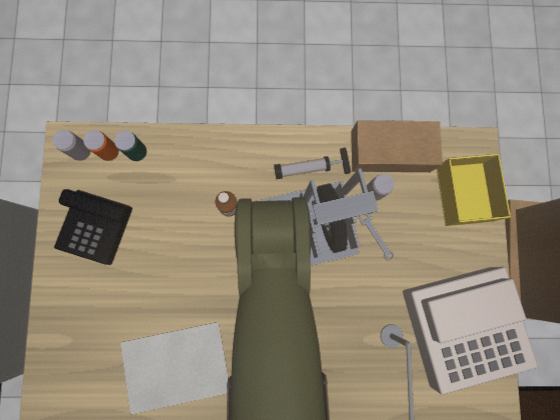

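Run:
```python
from st import *
o,Rm,P=show()
c=env.capture("wrist");T=wristT(o,c);s=env.capture("side")
a=c["img"][150:280,220:340];cv2.imwrite("pics/w15.png",cv2.resize(a,None,fx=6,fy=4.6 and 6,interpolation=cv2.INTER_CUBIC)[:600*1,:])
a=s["img"][225:290,305:355];cv2.imwrite("pics/s15.png",cv2.resize(a,None,fx=9,fy=9,interpolation=cv2.INTER_CUBIC))
for st in(1.3,1.4,1.5,1.57):
  for z in(.118,.109):
    e=np.array([np.cos(st),-np.sin(st)])*.032;n=np.array([e[1],-e[0]])/.032*.007
    Q=[[-.06+k*e[0]+m*n[0],.165+k*e[1]+m*n[1],z] for k in(-1,1) for m in(-1,1)]
    print(st,z,"w",((proj(c,S2W(p,Q),T)-[220,150]+.42)*6).round(0).tolist(),"s",((proj(s,S2W(p,Q))-[305,225]+.44)*9).round(0).tolist())
```

```text
t 21.2 q [ 3.200e-02  1.480e-01 -1.870e-01  1.237e+00 -1.000e-03  1.404e+00] pos [0.5171 0.016  0.284 ] F [0.6 0.5 0. ] M [ 0.08 -0.02 -0.  ] gap 0.0599
stand pos [-0.0607  0.1942  0.284 ] axes x [-0.002 -0.001 -1.   ] y [ 1.    -0.031 -0.002]
1.3 0.118 w [[350.0, 232.0], [257.0, 260.0], [475.0, 620.0], [387.0, 644.0]] s [[237.0, 240.0], [289.0, 235.0], [184.0, 106.0], [234.0, 102.0]]
1.3 0.109 w [[350.0, 216.0], [260.0, 244.0], [472.0, 595.0], [386.0, 619.0]] s [[235.0, 267.0], [287.0, 263.0], [182.0, 133.0], [232.0, 129.0]]
1.4 0.118 w [[373.0, 231.0], [277.0, 250.0], [455.0, 629.0], [366.0, 645.0]] s [[225.0, 239.0], [278.0, 238.0], [195.0, 104.0], [246.0, 103.0]]
1.4 0.109 w [[372.0, 216.0], [280.0, 234.0], [453.0, 603.0], [366.0, 620.0]] s [[223.0, 267.0], [275.0, 265.0], [193.0, 131.0], [244.0, 130.0]]
1.5 0.118 w [[395.0, 233.0], [298.0, 242.0], [435.0, 635.0], [344.0, 644.0]] s [[212.0, 237.0], [266.0, 239.0], [206.0, 103.0], [257.0, 104.0]]
1.5 0.109 w [[394.0, 217.0], [300.0, 226.0], [433.0, 610.0], [345.0, 618.0]] s [[211.0, 265.0], [264.0, 267.0], [205.0, 130.0], [255.0, 131.0]]
1.57 0.118 w [[411.0, 235.0], [314.0, 238.0], [421.0, 639.0], [330.0, 642.0]] s [[204.0, 236.0], [257.0, 240.0], [215.0, 102.0], [266.0, 106.0]]
1.57 0.109 w [[410.0, 219.0], [315.0, 222.0], [419.0, 614.0], [330.0, 616.0]] s [[202.0, 263.0], [255.0, 267.0], [213.0, 129.0], [264.0, 133.0]]
```

View pics/w15.png

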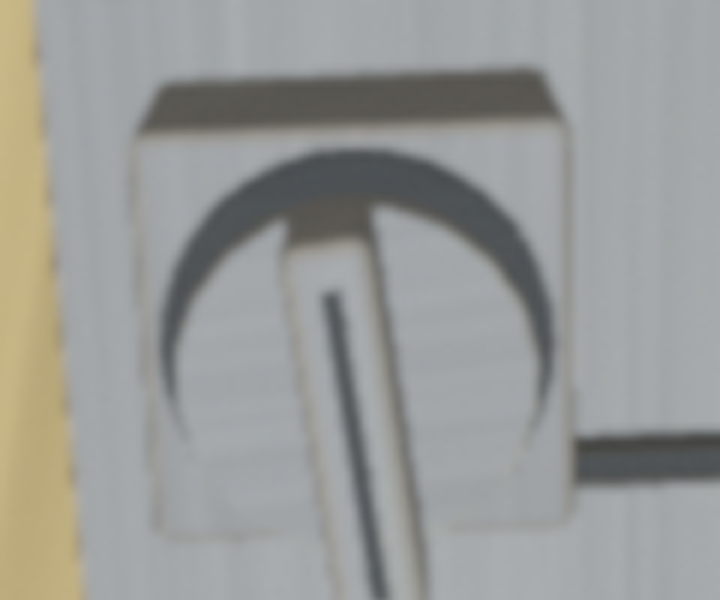

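View pics/s15.png

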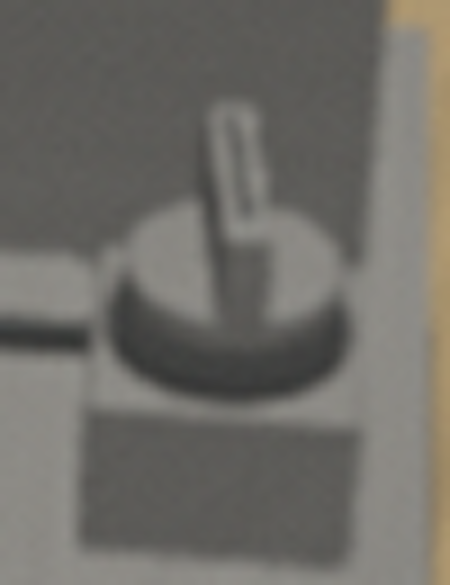

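Request:
jog_arm(
  translation=[
    [0,0,0],
    [0,0,0],
    [0,0,0],
    [0,0,0],
    [0,0,0],
    [0,0,0],
    [0,0,0],
    [0,0,0],
    [0,0,0],
    [0,0,0],
  ],
  dr=[
    [0,0,0],
    [0,0,0],
    [0,0,0],
    [0,0,0],
    [0,0,0],
    [0,0,0],
    [0,0,0],
    [0,0,0],
    [0,0,0],
    [0,0,0],
  ],
  jaw=[0.3,0.3,0.3,0.3,0.3,0.3,0.3,0.3,0.3,0.3],
)

```text
clock: 22.3
eef_pos: [0.5177, 0.0164, 0.2854]
tcp_rot: [0.548, 0.448, 0.547, -0.448]
contact_force: [-0.6, -0.2, -0.8]
finger_gap: 0.06
```

Run:
```python
from st import *
o,Rm,P=show()
c=env.capture("wrist");cv2.imwrite("pics/w16full.png",c["img"])
a=c["img"][150:250,220:340];cv2.imwrite("pics/w16.png",cv2.resize(a,None,fx=6,fy=6,interpolation=cv2.INTER_CUBIC))
d=cv2.absdiff(cv2.imread("pics/w14.png"),c["img"]);print(d[170:260,240:320].mean(),d[170:260,240:320].max())
```

```text
t 22.3 q [ 3.200e-02  1.470e-01 -1.850e-01  1.238e+00 -1.000e-03  1.404e+00] pos [0.5177 0.0164 0.2854] F [-0.6 -0.2 -0.8] M [-0.02  0.01 -0.  ] gap 0.06
stand pos [-0.06    0.1944  0.2854] axes x [ 0.    -0.001 -1.   ] y [ 1.   -0.03  0.  ]
2.5985185185185187 26
```

View pics/w16.png

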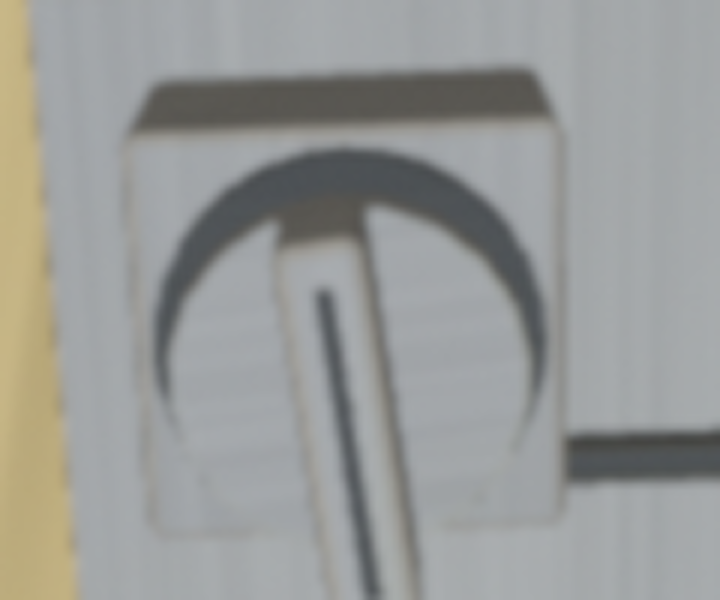

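Run:
```python
from rig import env
print(env.finish_job())
```

```text
the job is handed in; nothing more can be done
None
```

I turned the wheel about 2.0 rad in three pinch-and-pull strokes, until the valve stood straight above the axle. I released it and saw it at rest there. Then I pressed the stud about 8 mm and turned it clockwise to its stop while down. I let it spring up and moved the gripper clear. The job was handed in at about 22 s.

- **Valve:** the side camera puts it at about 6.29–6.30 rad, within roughly 1° of straight up. The valve and bolt heads were in the same place after locking. The wrist camera did not show the valve clearly enough for a second check.
- **Stud:** it stands fully up, with the wing top at about 118 mm in both views. It settled back from the 1.57 stop when I let go. The corner match gave about 1.42 rad and the finer edge fit 1.46–1.47 rad. Either is past the post's edge at 1.3, and it had not moved a second later. I did not turn it again.
- **Other things:** as far as the last pictures show, the bystanders are where they were. The arm hid the driver and tub in the last top view, so I checked those two only in the wrist view, by eye.
- **Forces:** the highest contact force in my readings was about 24 N, while pressing the stud.

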